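# Load a blank in the bench lathe under its drop-down guard

## Robot

A 7-joint arm with a two-finger parallel gripper is mounted at the origin on the work surface. World frame = base frame: x ahead of the robot, y to its left, z up, the work surface at z = 0. Lengths are in mm, angles in rad, forces in N, time in s.
With the tool pointing down it reaches from about 425 to 950 mm from the base axis. Payload 4.7 kg.
Tool frame: the origin (TCP) lies midway between the tips of the shut fingers; the grasp point (between the pads) lies 19 mm behind it; x points along the fingers, y is the direction in which the jaws open and shut, and the axes are right-handed (so a half turn about x gives the same grasp; the last joint's range is limited). The gripper opens to 85 mm and grips with 20 to 120 N. Pads are 22 mm wide; open, the fingers measure 114 mm over their backs; the gripper's body (76 mm by 85 mm) begins 54 mm behind the grasp point. The pads swing forward as they close: fully open they stand 13 mm farther back than shut.
Start: joints at [-1.186, 0.469, -0.049, 1.532, 0.024, 1.141, -0.082], TCP at [271.374, 618.065, 231.335] pointing down, gripper open.
Joint ranges: [-2.59, 2.59], [-0.33, 1.99], [-1.39, 1.29], [0.1, 2.45], [-1.04, 4.18], [0.21, 1.99], [-2.66, 2.66]. Speed limits (rad/s): [2.57, 2.57, 3.14, 3.14, 3.14, 3.14, 3.14].

## Interface

Orientations are given as a rotation vector (axis times angle).
In Python, from workcell import monitor, camera, camera_model, arm gives the robot as it stands. The module is installed in compiled form; this text tells all that it offers.
- The arm moves only by the tool send_rows, never from a script. Its arguments are lists of equal length, an entry for each row: "delta_pos": the shift along the tool's x, y, z in mm, a list of three; "rot": the turn, a rotation vector about the tool's x, y, z in degrees, a list of three; "jaw": the finger opening in mm, from 0 to 85.4. In form: {"delta_pos": [[dx, dy, dz], ...], "rot": [[rx, ry, rz], ...], "jaw": [jaw, ...]}. A call has exactly 10 rows; each row is the pose to reach, as a shift and turn from the pose commanded when the call began, along the tool's axes at that moment; what a row does not reach only later rows make up. A row lasts 1/12 s, in which the tool goes at most 41.7 mm and 7.16 degrees, less where a joint would pass 70% of its speed; a pose out of reach is approached as far as the arm can. A call with a gripper value outside its range is refused whole. The fingers move at their own pace and stop on an object; "squeeze" is the grip in N (left out, the last holds). Time passes only in rows, so rows that repeat a pose let the fingers close, or fill a call up. It gives the time, the measured TCP pose, the force and the opening at its end, in the units of the state.
- monitor.get_state(): the state, without advancing time (a new reading comes with each control period).
- camera(name): name is "scene" or "top" or "wrist"; returns the picture (384x512x3 uint8, red, green, blue); there is no depth.
- camera_model(name): a dict with "fx", "fy", "cx", "cy" (pixels), "pose" (4x4, takes a point from camera to world coordinates). Camera axes: x right, y down, z forward; pixel columns grow to the right and rows downward; lengths in mm; the calibration is good to about 2 mm. A picture is of the moment at which its call begins: read the wrist's pose just before it. camera_model takes no time and is no camera call; for the wrist camera it gives the pose at the moment of the call.
- arm.finish_job(): hands the job in, once; it reports no verdict.
The state is a dict: "time_s": time; "q": joint angles; "dq": joint speeds; "effort": joint torques, N m; "eef_pos": TCP position; "eef_rot": TCP orientation; "wrist_force": force on the tool from outside, world axes, zero at the start; "wrist_torque": the same for the moment, N m; "finger_gap": finger opening in mm.
Only numpy, scipy, OpenCV 4.12 (cv2) and the standard library are available. Lean on these libraries where they do the work, as an engineer would, in place of code of your own. Each camera call takes 0.05 s, during which the arm holds its last target.

## Task

Pull the lathe's clear guard down fully open, lay the wood blank with the round tenons on the cradle between the two cups, and slide the tailstock up until the blank is fully home in both cups and held tight without play, feeling for the stop and not ramming it. Then push the guard back up until it is fully shut, and leave the other things on the bench where they are.

Things in the scene. Friction and masses are not known exactly. Their poses are not given: they have to be found in the camera images.
- lathe: Small grey bench wood lathe, fixed, 430 mm long. Origin: on the bench under the lathe axis. Its y runs along the axis from headstock (-y end) to tailstock (+y end), x away from its front (the guard side, facing the robot), z up. Axis 125 mm above the bench at x = 0. Headstock: block 110 x 130 mm, top 185 mm up, y = -100 to -220. Bed 45 mm high, 70 mm wide. Other points give positions in this frame.
- cup_front (a point): Foremost setting, on the axis at lathe y = -85 mm, of the floor of the headstock's steel cup. The cup sits 0 to 8 mm further to -y than this, differently each time and not measured: feel for it. It opens to +y; cone-shaped inside, 28 mm across at the floor, about 43 mm at its mouth 14 mm in front. A seated blank's end is on the cup's floor, its middle at lathe y = -15 to -23 mm.
- cradle (a point): Top of the blank's cradle, lathe y = +7 mm, 109 mm above the bench: lay the blank along the axis with its underside's middle here (4 mm either way) and both tenons clear the cups. Two steel posts 10 mm thick, at lathe y = -31 and +18 mm, carry the square part level with the cups; side cheeks flare from 36 to 45 mm apart and end 122 mm above the bench. The blank slides along it.
- tailstock: Sliding grey block (60 mm across, 50 mm along the bed, top 165 mm up) with a cup like the headstock's, opening to -y. Origin: centre of its cup's floor; axes as the lathe's. Starts at lathe y = 112 to 130 mm, slides at about 4 N, stays where left. Pushed to -y it takes the blank along until that stops in the headstock's cup (somewhere from y = 55 to 47 mm).
- tailstock_back (a point): Centre of the flat back of the 60 mm steel disc behind the tailstock, 76 mm to +y of the tailstock's origin, 125 mm above the bench: the place to push it towards the headstock, with shut fingers from above. Once the blank has stopped, press on to 10 to 20 N so that it is left held tight (the bed's friction keeps about 3 N of the push); 60 N is ramming.
- guard (a joint): Angle of the guard: 0 shut (upright), growing as it is pulled down towards the robot, 0.95 rad fully open at its stop. Stiff hinge: it stays where it is left; moving it takes up to about 8 N at the handle.
- guard_hinge (a point): Middle of the guard's hinge line, which runs along the lathe's y at lathe x = -45, y = -5 mm, 55 mm above the bench. The guard is a clear plastic hood with aluminium edges, 210 mm long: a front panel 130 mm tall standing on the hinge, and a roof running 75 mm back from its top over the lathe axis, so it must be open for loading.
- guard_handle (a point): Middle of the guard's handle: a dark round bar, 14 mm diameter, 110 mm long along the lathe's y on two legs, in the plane of the front panel, 170 mm from the hinge line and 40 mm beyond the panel's top edge. Shut: straight above the hinge, 225 mm above the bench; fully open: leaning 0.95 rad towards the robot, 154 mm up.
- blank: Wood blank: square middle part 32 x 32 mm, 90 mm long, with a round tenon 24 mm in diameter and 25 mm long at both ends, 140 mm over all, about 0.12 kg. Origin: centre of the square part's underside; y along its length, z up; its axis is 16 mm above the underside. Lies on the bench left of the lathe; either end may go to either cup.
- offcut: Plain square wood offcut 32 x 32 x 140 mm without tenons, lying near the blank; leave it. Origin: centre of underside, y along its length.
- wax: Glass jar, 70 mm diameter, 70 mm high, standing on the bench to the right; leave it. Origin: centre of underside.
There are look-alikes about, which are no part of the job. What is shaped like the blank but red is not meant.

How it is judged (in metres and radians):
On the way, in this order (a step that is already met when the one before it is completed fails the run):
1. the guard is pulled down open (over 0.88 rad) (value of joint guard above 0.88 rad), for 0.2 s.
2. with the guard still open, the blank is seated in both cups and held tight by the tailstock, without play, and released (y of blank in the frame of lathe below -0.011 m and x of blank in the frame of lathe between -0.006 and 0.006 m and z of blank in the frame of lathe between 0.104 and 0.115 m and angle between the y axis of blank and the y axis of lathe, either way round below 0.06 rad and contact force between blank and tailstock above 1.8 N and distance between tailstock and blank below 0.0755 m and linear speed of blank below 0.01 m/s and contact force between the fingers and blank below 0.1 N and value of joint guard above 0.75 rad), for 0.2 s.
At the end, for the whole second after the job is handed in: The blank is on the lathe axis (within 6 mm and 0.06 rad), pushed home in the headstock's cup and with the tailstock's cup home on its other end within 4 mm, still bearing on it without play (contact force over 1.8 N), released and at rest; the guard is shut (within 0.05 rad) (y of blank in the frame of lathe below -0.011 m and x of blank in the frame of lathe between -0.006 and 0.006 m and z of blank in the frame of lathe between 0.104 and 0.115 m and angle between the y axis of blank and the y axis of lathe, either way round below 0.06 rad and contact force between blank and tailstock above 1.8 N and distance between tailstock and blank below 0.0755 m and linear speed of blank below 0.01 m/s and contact force between the fingers and blank below 0.1 N and value of joint guard below 0.05 rad); the robot touches nothing.
It fails at once if the tailstock is rammed against the blank (over 60 N) (contact force between blank and tailstock above 60 N).
It fails at once if the offcut is moved more than 40 mm (distance of offcut from where it was at the start of the episode above 0.04 m).
It fails at once if the jar is moved more than 40 mm (distance of wax from where it was at the start of the episode above 0.04 m).
It also fails if it takes over 72 s, if anything falls off the work surface, if the arm or the gripper's body presses on something with over 40 N, if the wrist force passes 120 N, or if a joint passes its speed limit or range.

## Working session

There is one attempt and no reset: what is moved stays moved. The work goes in short steps, Python scripts to look and compute and a tool call to move; the robot and the scene stay as the last step left them, time stands still between calls to the robot, and variables do not carry over. Pictures are saved under pics/ and viewed, and the job is handed in when it is done.

Besides the shell and the picture viewer there is one more tool, called after ">>>" by a JSON object that holds its "op" and its "data". send_rows: Moves the arm, as the interface text tells. Its arguments: {"type":"object","properties":{"delta_pos":{"type":"array"},"rot":{"type":"array"},"jaw":{"type":"array"},"squeeze":{"type":"number"}},"required":["delta_pos","rot","jaw"]}

```bash
mkdir -p pics; python3 - <<'E'
from workcell import monitor, camera, camera_model
import cv2,numpy as np
s=monitor.get_state()
for k,v in s.items(): print(k,np.round(v,4))
for n in ["scene","top"]:
    im=camera(n); cv2.imwrite(f"pics/{n}0.png",im[:,:,::-1]); m=camera_model(n); print(n,m["fx"],m["cx"],m["cy"],np.round(m["pose"],3).tolist())
E
```

```text
time_s 0.0
q [-1.1859  0.4694 -0.0486  1.5337  0.0241  1.141  -0.0823]
dq [-0.0011  0.0003  0.0007  0.0028  0.0004 -0.0028  0.0027]
effort [-8.00000e-04 -5.10313e+01 -4.72000e-02 -2.37707e+01  1.06000e-02
  7.50000e-03  0.00000e+00]
eef_pos [271.1483 617.5013 230.2602]
eef_rot [ 0.323   1.5467 -0.3261]
wrist_force [0.3366 0.3322 0.2763]
wrist_torque [-0.0261  0.0443 -0.034 ]
finger_gap 85.5422
scene 391.6367200678092 253.50860536362163 190.3999245600897 [[-0.515, 0.485, -0.707, 1347.811], [0.857, 0.294, -0.422, 471.228], [0.004, -0.824, -0.567, 758.935], [0.0, 0.0, 0.0, 1.0]]
top 422.98368355560746 254.08822002168736 194.3273273994812 [[-0.007, -0.993, 0.114, 442.433], [-1.0, 0.009, 0.018, 31.512], [-0.019, -0.113, -0.993, 1349.487], [0.0, 0.0, 0.0, 1.0]]
```

View pics/scene0.png

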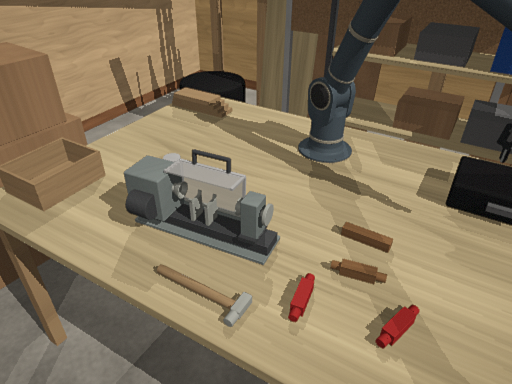

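View pics/top0.png

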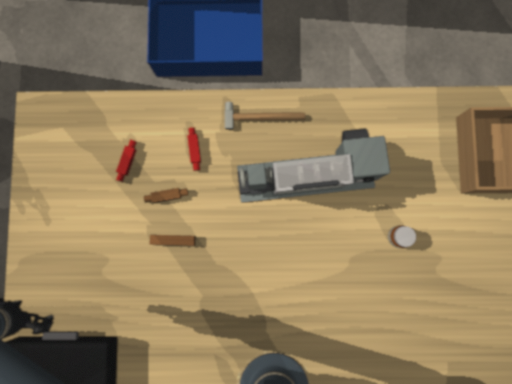

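```bash
cat > h.py <<'E'
import numpy as np, cv2
from scipy.spatial.transform import Rotation as R
from workcell import monitor, camera, camera_model
def ray(m,u,v):
    P=np.array(m["pose"]); d=P[:3,:3]@np.array([(u-m["cx"])/m["fx"],(v-m["cy"])/m["fy"],1.]); return P[:3,3],d
def onz(m,u,v,z):
    o,d=ray(m,u,v); return o+d*(z-o[2])/d[2]
def proj(m,p):
    P=np.array(m["pose"]); c=P[:3,:3].T@(np.array(p)-P[:3,3]); return np.array([m["fx"]*c[0]/c[2]+m["cx"],m["fy"]*c[1]/c[2]+m["cy"]])
E
python3 - <<'E'
import cv2
im=cv2.imread("pics/top0.png"); c=im[120:220,225:400]; cv2.imwrite("pics/t1.png",cv2.resize(c,None,fx=4.5,fy=4.5,interpolation=cv2.INTER_CUBIC))
c=im[115:255,105:225]; cv2.imwrite("pics/t2.png",cv2.resize(c,None,fx=4,fy=4,interpolation=cv2.INTER_CUBIC))
im=cv2.imread("pics/scene0.png"); c=im[140:265,115:290]; cv2.imwrite("pics/s1.png",cv2.resize(c,None,fx=4.5,fy=4.5,interpolation=cv2.INTER_CUBIC))
E
```

```text
(no output)
```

View pics/t1.png

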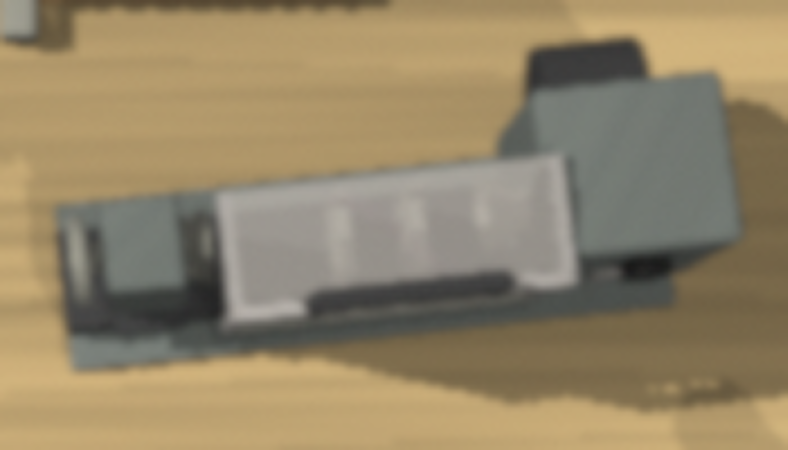

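View pics/t2.png

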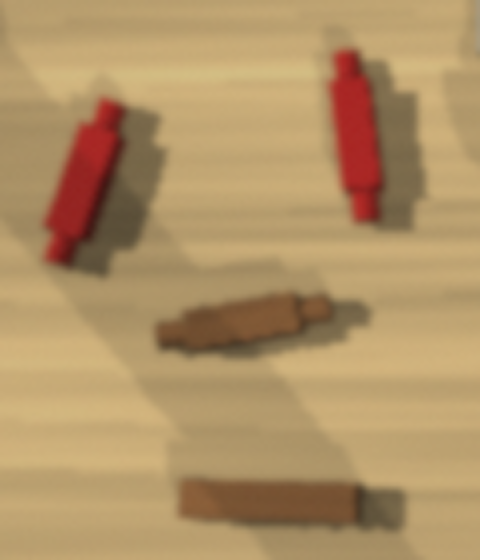

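View pics/s1.png

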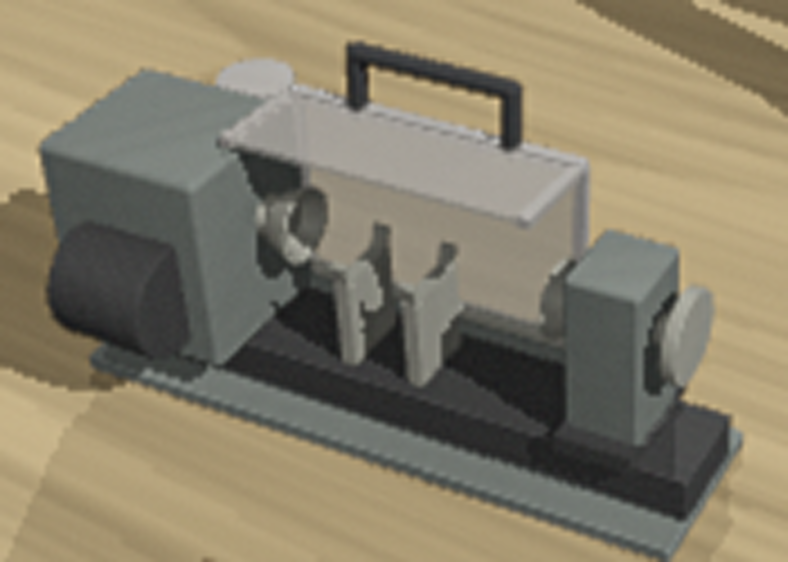

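```bash
python3 - <<'E'
from h import *
m=camera_model("top")
f=lambda a,b:(225+(a+.5)/4.5-.5,120+(b+.5)/4.5-.5)
g=lambda a,b:(105+(a+.5)/4-.5,115+(b+.5)/4-.5)
P={}
for n,p,z in [("h1",(307,302),225),("h2",(515,282),225),("r1",(218,192),185),("r2",(570,155),185),("r3",(580,285),185),("r4",(225,323),185),("hs1",(530,92),185),("hs2",(716,73),185),("hs3",(740,240),185),("hs4",(578,252),185),
 ("ts1",(103,200),165),("ts2",(178,196),165),("ts3",(185,288),165),("ts4",(110,295),165),("bed",(73,370),5),("bedR",(674,303),5)]:
    P[n]=onz(m,*f(*p),z); print(n,P[n].round(0))
for a,b in [("h1","h2"),("r1","r2"),("r4","r3"),("r2","r3"),("r1","r4"),("hs1","hs2"),("hs2","hs3"),("ts1","ts2"),("ts1","ts4"),("bed","bedR")]:
    d=P[a]-P[b]; print(a,b,np.linalg.norm(d).round(1),np.degrees(np.arctan2(d[1],d[0])).round(1))
for p,z in [((157,335),16),((331,306),16),((243,321),32)]: print("blank",onz(m,*g(*p),z).round(1))
# hsv mask brown
im=cv2.imread("pics/top0.png"); c=im[180:255,135:210]; hsv=cv2.cvtColor(c,cv2.COLOR_BGR2HSV)
k=((hsv[...,1]>105)&(hsv[...,2]<175)).astype(np.uint8)
cs,_=cv2.findContours(k,0,1)
for q in cs:
    if cv2.contourArea(q)>80:
        r=cv2.minAreaRect(q); print(r, cv2.contourArea(q)); c0=np.array(r[0])+[135,180]; print(onz(m,*c0,20).round(1))
        b=cv2.boxPoints(r)+[135,180]; print(np.array([onz(m,*x,16)[:2] for x in b]).round(0).tolist())
E
```

```text
h1 [591. -52. 225.]
h2 [ 601. -176.  225.]
r1 [665.  -1. 185.]
r2 [ 686. -219.  185.]
r3 [ 605. -223.  185.]
r4 [583.  -4. 185.]
hs1 [ 726. -196.  185.]
hs2 [ 737. -312.  185.]
hs3 [ 632. -322.  185.]
hs4 [ 625. -222.  185.]
ts1 [665.  71. 165.]
ts2 [667.  24. 165.]
ts3 [608.  20. 165.]
ts4 [604.  67. 165.]
bed [572.  98.   5.]
bedR [ 616. -328.    5.]
h1 h2 124.1 95.0
r1 r2 219.3 95.5
r4 r3 219.5 95.6
r2 r3 81.5 2.4
r1 r4 82.0 2.3
hs1 hs2 116.1 95.3
hs2 hs3 105.8 5.6
ts1 ts2 47.4 92.5
ts1 ts4 60.7 3.9
bed bedR 428.6 95.9
blank [585.2 406.8  16. ]
blank [607.2 268.   16. ]
blank [594.  334.5  32. ]
((36.5, 60.0), (12.0, 47.0), 90.0) 500.5
[452.7 315.6  20. ]
[[472.0, 391.0], [471.0, 242.0], [433.0, 242.0], [434.0, 390.0]]
((30.37837791442871, 14.770270347595215), (12.823122024536133, 45.86731719970703), 80.53767395019531) 453.0
[595.7 337.3  20. ]
[[605.0, 414.0], [628.0, 270.0], [587.0, 262.0], [564.0, 407.0]]
```

```bash
cat >> h.py <<'E'
def tri(obs):
    A=np.zeros((3,3));b=np.zeros(3);rs=[]
    for m,u,v in obs:
        o,d=ray(m,u,v);d=d/np.linalg.norm(d);M=np.eye(3)-np.outer(d,d);A+=M;b+=M@o;rs.append((o,M))
    x=np.linalg.solve(A,b); return x,[np.linalg.norm(M@(x-o)) for o,M in rs]
E
python3 - <<'E'
from h import *
t=camera_model("top");s=camera_model("scene")
f=lambda a,b:(225+(a+.5)/4.5-.5,120+(b+.5)/4.5-.5)
k=lambda a,b:(115+(a+.5)/4.5-.5,140+(b+.5)/4.5-.5)
for n,a,b in [("hL",(305,303),(519,86)),("hR",(517,283),(352,47)),("roofbackL",(218,192),(527,222)),("roofbackR",(570,155),(222,142)),("roofFrontL",(225,323),(588,160)),("hs_backleft",(530,92),(190,190)),("hs_backright",(716,73),(42,148)),
 ("tsBL",(103,200),(636,298)),("tsBR",(178,196),(570,285)),("tsFL",(110,295),(680,245)),("tsFR",(185,288),(608,231)),("bedFL",(73,370),(738,433))]:
    x,e=tri([(t,*f(*a)),(s,*k(*b))]); print(n,x.round(1),np.round(e,1))
st=monitor.get_state(); print(R.from_rotvec(st["eef_rot"]).as_matrix().round(3))
E
```

```text
hL [590.6 -52.5 229.4] [2.2 2.2]
hR [ 600.1 -175.9  225.8] [1. 1.]
roofbackL [664.1  -1.3 192. ] [0.5 0.5]
roofbackR [ 684.1 -216.8  187.5] [2.6 2.6]
roofFrontL [584.4  -7.  188.5] [3.1 3.1]
hs_backleft [ 728.1 -197.9  182.4] [1.7 1.7]
hs_backright [ 738.2 -312.9  180.3] [0.1 0.1]
tsBL [664.5  70.9 166.2] [0.1 0.1]
tsBR [666.7  25.5 159.6] [2.3 2.3]
tsFL [604.5  66.2 164.8] [0.8 0.8]
tsFR [609.   19.2 160.6] [0.6 0.6]
bedFL [572.9  96.2   9.2] [2. 2.]
[[-0.001  0.402  0.916]
 [-0.002  0.916 -0.402]
 [-1.    -0.002  0.   ]]
```

>>> {"op": "send_rows", "data": {"delta_pos": [[-6,-15,17],[-15,-45,50],[-25,-75,83],[-35,-105,115],[-45,-135,148],[-55,-162,178],[-65,-190,209],[-72,-217,239],[-78,-240,264],[-80,-250,275]], "rot": [[4,0,0],[10,0,0],[17,0,0],[24,0,0],[31,0,0],[38,0,0],[45,0,0],[52,0,0],[58,0,0],[61,0,0]], "jaw": [40,40,40,40,40,40,40,40,40,40]}}

```text
time_s: 0.93
eef_pos: [424.7, 273.7, 312.3]
eef_rot: [1.149, 1.246, -1.147]
wrist_force: [0.2, -0.2, 0.6]
finger_gap: 40.0
```

```bash
cat >> h.py <<'E'
def st(): 
    s=monitor.get_state(); return np.array(s["eef_pos"]),R.from_rotvec(s["eef_rot"]).as_matrix(),s
def show():
    p,M,s=st(); print("t",round(s["time_s"],2),"p",p.round(1),"gap",round(s["finger_gap"],1),"F",np.round(s["wrist_force"],1),"q",np.round(s["q"],2)); print(M.round(3).tolist())
E
python3 - <<'E'
from h import *
show(); p,M,s=st(); print("to handle", (M.T@(np.array([595.5,-114,325])-p)).round(1), "yaw y",np.degrees(np.arctan2(M[1,1],M[0,1])))
E
```

```text
t 0.93 p [424.7 273.7 312.3] gap 40.0 F [ 0.2 -0.2  0.6] q [-0.9   0.12  0.28  1.83 -0.03  1.2  -0.54]
[[0.002, 0.997, 0.082], [-0.0, 0.082, -0.997], [-1.0, 0.001, 0.0]]
to handle [-12.3 138.3 400.5] yaw y 4.728043738644077
```

>>> {"op": "send_rows", "data": {"delta_pos": [[0,10,30],[-2,24,68],[-4,37,106],[-6,51,146],[-8,65,186],[-10,79,226],[-11,92,266],[-12,106,306],[-12,120,346],[-12,130,376]], "rot": [[0,0,0],[0,0,0],[0,0,0],[0,0,0],[-1,0,0],[-1,0,0],[-1,0,0],[-1,0,0],[-1,0,0],[-1,0,0]], "jaw": [36,36,36,36,36,36,36,36,36,36]}}

```text
time_s: 1.77
eef_pos: [587.5, -85.9, 322.9]
eef_rot: [1.128, 1.259, -1.128]
wrist_force: [-0.3, 0.3, 1.5]
finger_gap: 36.2
```

```bash
python3 - <<'E'
from h import *
m=camera_model("wrist"); im=camera("wrist"); cv2.imwrite("pics/w1.png",im[:,:,::-1]); np.save("w1.npy",m)
show(); print(m["fx"],np.round(m["pose"],3).tolist())
p,M,s=st(); print("to handle", (M.T@(np.array([595.5,-114,325])-p)).round(1), "yaw y",np.degrees(np.arctan2(M[1,1],M[0,1])))
E
```

```text
t 1.82 p [588.6 -94.2 322.9] gap 36.0 F [ 1.9 -6.   2. ] q [-0.35  0.29  0.57  1.63 -0.16  1.26  0.34]
[[0.002, 0.995, 0.1], [-0.007, 0.1, -0.995], [-1.0, 0.001, 0.007]]
300.9985189417346 [[0.994, 0.108, 0.029, 580.662], [0.111, -0.955, -0.275, -15.686], [-0.002, 0.277, -0.961, 466.511], [0.0, 0.0, 0.0, 1.0]]
to handle [-2.   4.8 20.4] yaw y 5.745691806256994
```

View pics/w1.png

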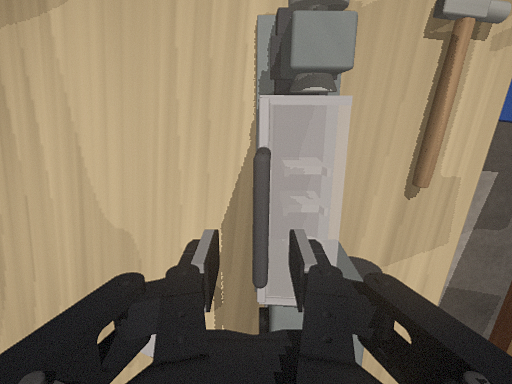

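```bash
python3 - <<'E'
from h import *
m=camera_model("wrist"); im=camera("wrist"); cv2.imwrite("pics/w2.png",im[:,:,::-1]); 
show()
g=cv2.cvtColor(im,cv2.COLOR_RGB2GRAY)
for r in (160,180,200,220,240,260,275):
    row=g[r,235:300].astype(int); k=np.where(row[:50]<95)[0]+235; print(r,k.min(),k.max(),onz(m,k.mean(),r,225).round(1))
for n,(u,v),z in [("hT",(263,147),225),("hB",(261,288),225),("roofBL",(351,97),185),("roofFL",(260,97),185),("roofFR",(258,303),185)]: print(n,onz(m,u,v,z).round(1))
cv2.imwrite("pics/w2z.png",cv2.resize(im[0:110,230:390,::-1],None,fx=5,fy=5,interpolation=cv2.INTER_CUBIC))
E
```

```text
t 1.87 p [587.4 -90.7 322.7] gap 35.8 F [-0.4  0.1  0. ] q [-0.36  0.29  0.56  1.64 -0.16  1.26  0.34]
[[-0.0, 0.995, 0.1], [-0.004, 0.1, -0.995], [-1.0, -0.001, 0.004]]
160 252 268 [591.7 -67.3 225. ]
180 252 268 [593.5 -84.  225. ]
200 252 268 [ 595.4 -101.3  225. ]
220 253 268 [ 597.7 -119.2  225. ]
240 252 267 [ 598.9 -138.   225. ]
260 252 268 [ 601.4 -157.5  225. ]
275 254 266 [ 603.1 -172.7  225. ]
hT [592.9 -56.6 225. ]
hB [ 605.5 -186.2  225. ]
roofBL [667.8 -10.  185. ]
roofFL [587.1 -18.2 185. ]
roofFR [ 608.1 -232.4  185. ]
```

View pics/w2z.png

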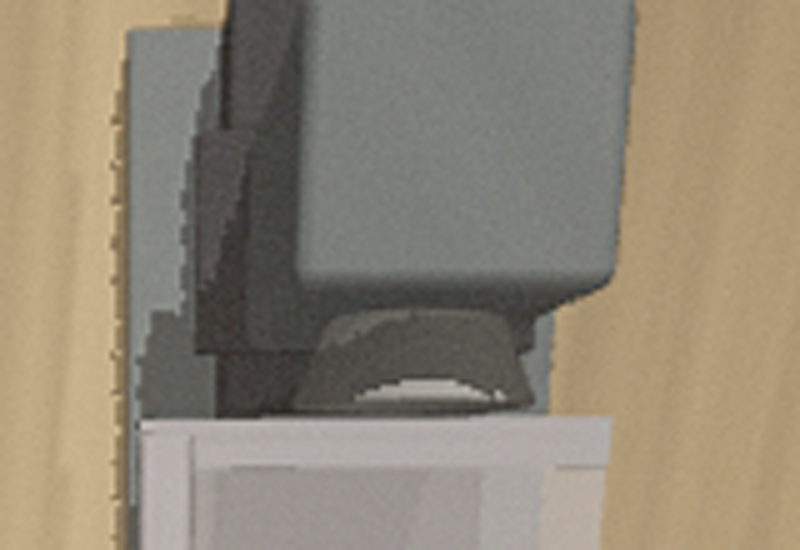

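>>> {"op": "send_rows", "data": {"delta_pos": [[0,7,24],[30,7,24],[65,7,24],[95,7,24],[112,7,24],[112,7,24],[112,7,24],[112,2,24],[112,-5,24],[113,-12,24]], "rot": [[0,0,0],[0,0,0],[0,0,0],[0,0,0],[0,0,0],[0,0,0],[0,0,0],[0,0,0],[0,0,0],[0,0,0]], "jaw": [36,34,32,30,28,26,26,26,26,26]}}

```text
time_s: 2.7
eef_pos: [579.5, -108.5, 212.4]
eef_rot: [1.131, 1.254, -1.122]
wrist_force: [4.4, 1.3, 1.6]
finger_gap: 26.1
```

```bash
python3 - <<'E'
from h import *
show(); im=camera("scene"); cv2.imwrite("pics/s2.png",im[120:280,100:300,::-1].repeat(3,0).repeat(3,1))
E
```

```text
t 2.7 p [ 579.5 -108.5  212.4] gap 26.1 F [4.4 1.3 1.6] q [-0.3   0.37  0.54  1.79 -0.22  1.03  0.44]
[[0.007, 0.994, 0.11], [0.0, 0.11, -0.994], [-1.0, 0.007, 0.0]]
```

View pics/s2.png

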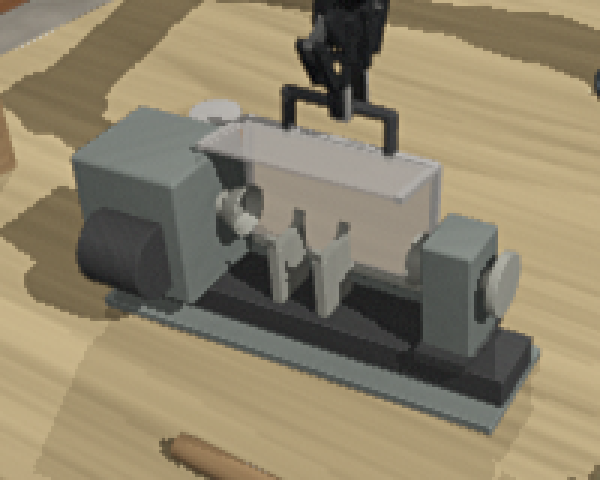

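>>> {"op": "send_rows", "data": {"delta_pos": [[1,-14,0],[4,-31,0],[9,-47,0],[15,-63,0],[24,-78,0],[33,-92,0],[43,-105,0],[55,-117,0],[63,-125,0],[68,-129,0]], "rot": [[0,0,0],[0,0,0],[0,0,0],[0,0,0],[0,0,0],[0,0,0],[0,0,0],[0,0,0],[0,0,0],[0,0,0]], "jaw": [26,26,26,26,26,26,26,26,26,26]}}

```text
time_s: 3.58
eef_pos: [463.4, -122.9, 148.2]
eef_rot: [1.139, 1.232, -1.105]
wrist_force: [24.6, 5.3, 14.2]
finger_gap: 25.9
```

```bash
python3 - <<'E'
from h import *
show(); im=camera("scene"); cv2.imwrite("pics/s3.png",im[120:280,100:300,::-1].repeat(3,0).repeat(3,1))
E
```

```text
t 3.58 p [ 463.4 -122.9  148.2] gap 25.9 F [24.6  5.3 14.2] q [-0.29  0.26  0.55  2.12 -0.2   0.78  0.49]
[[0.033, 0.993, 0.111], [-0.003, 0.111, -0.994], [-0.999, 0.033, 0.006]]
```

View pics/s3.png

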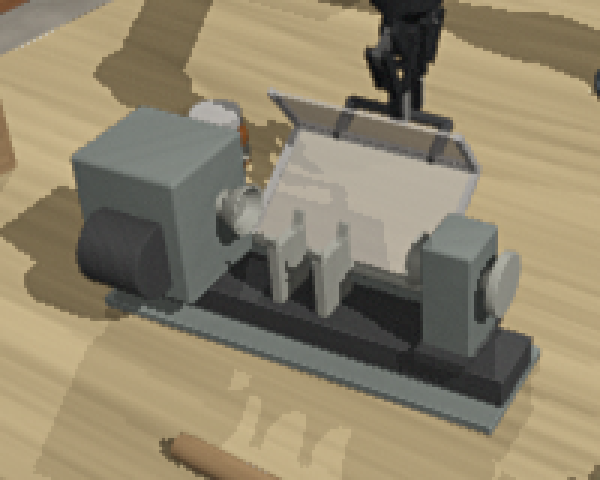

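>>> {"op": "send_rows", "data": {"delta_pos": [[2,-2,0],[4,-4,0],[5,-6,0],[6,-8,0],[7,-9,0],[8,-10,0],[8,-11,0],[9,-12,0],[9,-12,0],[9,-12,0]], "rot": [[0,0,0],[0,0,0],[0,0,0],[0,0,0],[0,0,0],[0,0,0],[0,0,0],[0,0,0],[0,0,0],[0,0,0]], "jaw": [26,26,26,26,26,26,26,26,26,26]}}

```text
time_s: 4.47
eef_pos: [463.6, -124.3, 145.1]
eef_rot: [1.145, 1.213, -1.088]
wrist_force: [33.9, 8.1, 20.6]
finger_gap: 26.0
```

```bash
python3 - <<'E'
from h import *
show(); im=camera("scene"); cv2.imwrite("pics/s4.png",im[120:280,100:300,::-1].repeat(3,0).repeat(3,1))
E
```

```text
t 4.47 p [ 463.6 -124.3  145.1] gap 26.0 F [33.9  8.1 20.6] q [-0.29  0.25  0.55  2.14 -0.2   0.74  0.5 ]
[[0.057, 0.992, 0.113], [-0.005, 0.114, -0.993], [-0.998, 0.056, 0.012]]
```

View pics/s4.png

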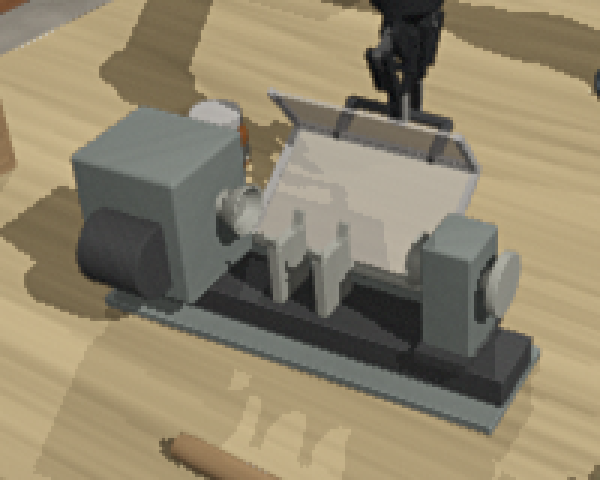

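>>> {"op": "send_rows", "data": {"delta_pos": [[0,12,0],[-6,16,0],[-40,16,0],[-80,16,0],[-120,18,0],[-150,40,-20],[-155,70,-45],[-155,100,-70],[-155,130,-95],[-155,155,-115]], "rot": [[0,0,0],[0,0,0],[0,0,0],[0,0,0],[0,0,0],[0,0,0],[0,0,0],[0,0,0],[0,0,0],[0,0,0]], "jaw": [26,26,26,26,26,40,70,70,70,70]}}

```text
time_s: 5.35
eef_pos: [579.4, 9.0, 289.2]
eef_rot: [1.128, 1.26, -1.126]
wrist_force: [-1.0, 0.2, -0.3]
finger_gap: 70.1
```

>>> {"op": "send_rows", "data": {"delta_pos": [[0,14,-15],[0,28,-38],[0,35,-60],[0,35,-80],[0,35,-95],[0,35,-105],[0,35,-110],[0,35,-110],[0,35,-110],[0,35,-110]], "rot": [[0,0,0],[0,0,0],[0,0,0],[0,0,0],[0,0,0],[0,0,0],[0,0,0],[0,0,0],[0,0,0],[0,0,0]], "jaw": [70,70,70,70,70,70,70,70,70,70]}}

```text
time_s: 6.18
eef_pos: [601.6, 118.3, 288.6]
eef_rot: [1.129, 1.258, -1.13]
wrist_force: [0.7, -1.0, 0.5]
finger_gap: 69.9
```

```bash
python3 - <<'E'
from h import *
import pickle
show()
m=camera_model("wrist"); im=camera("wrist"); cv2.imwrite("pics/w3.png",im[:,:,::-1]); t=camera("top"); cv2.imwrite("pics/top2.png",t[:,:,::-1]); show(); pickle.dump(m,open("w3.pkl","wb"))
E
```

```text
t 6.18 p [601.6 118.3 288.6] gap 69.9 F [ 0.7 -1.   0.5] q [-0.61  0.34  0.46  1.64 -0.16  1.2  -0.01]
[[0.0, 0.994, 0.107], [-0.001, 0.107, -0.994], [-1.0, 0.0, 0.001]]
t 6.28 p [601.6 118.6 288.5] gap 70.0 F [0.2 0.4 0.3] q [-0.61  0.34  0.46  1.64 -0.16  1.2  -0.01]
[[0.0, 0.994, 0.108], [-0.0, 0.108, -0.994], [-1.0, 0.0, 0.0]]
```

View pics/w3.png

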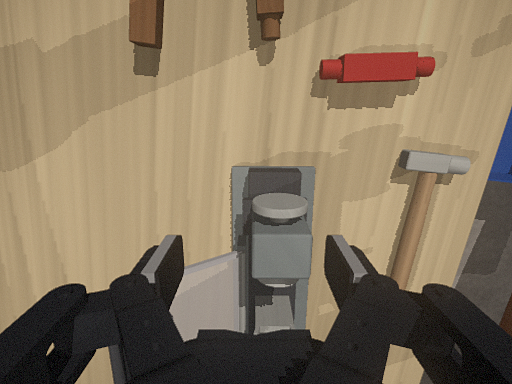

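View pics/top2.png

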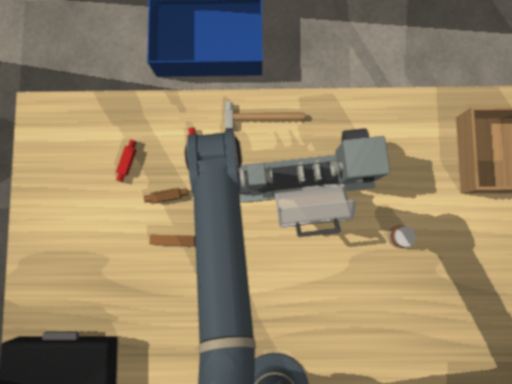

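```bash
python3 - <<'E'
from h import *
im=cv2.imread("pics/top2.png"); cv2.imwrite("pics/t3.png",cv2.resize(im[125:240,232:392],None,fx=5,fy=5,interpolation=cv2.INTER_CUBIC))
im=cv2.imread("pics/w3.png"); cv2.imwrite("pics/w3z.png",cv2.resize(im[155:335,220:330],None,fx=3.3,fy=3.3,interpolation=cv2.INTER_CUBIC))
E
```

```text
(no output)
```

View pics/t3.png

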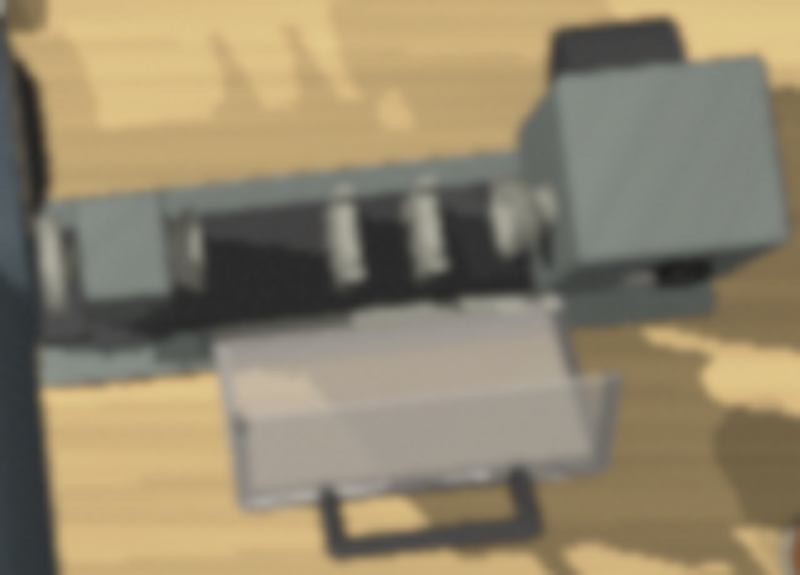

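View pics/w3z.png

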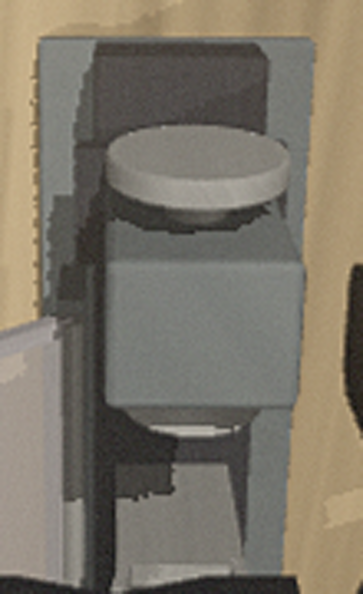

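```bash
python3 - <<'E'
from h import *
import pickle
m=pickle.load(open("w3.pkl","rb")); t=camera_model("top")
f=lambda a,b:(220+(a+.5)/3.3-.5,155+(b+.5)/3.3-.5)
g=lambda a,b:(232+(a+.5)/5-.5,125+(b+.5)/5-.5)
for n,p,z in [("tsBL",(107,263),165),("tsBR",(304,263),165),("tsFR",(294,407),165),("tsFL",(107,407),165),("disc L",(106,160),125),("disc R",(290,160),125),("disc bot",(198,186),125),("bedL",(40,38),5),("bedR",(314,38),5),("bedtopL",(95,44),45),("bedtopR",(266,50),45)]: print(n,onz(m,*f(*p),z).round(1))
print("top")
for n,p,z in [("ts1",(80,200),165),("ts2",(160,193),165),("ts3",(167,295),165),("ts4",(88,300),165),("post1 back",(343,190),122),("post1 front",(352,282),122),("post2 back",(425,183),122),("post2 front",(435,275),122),
 ("bedtopFR",(535,290),45),("bedtopFL",(210,325),45),("bedtopBR",(520,180),45),("bedtopBL",(210,213),45),("baseBL",(40,203),5),("baseBR",(515,152),5),("baseFL",(50,383),5),("hdl L",(335,548),154),("hdl R",(540,527),154),
 ("hcup",(510,220),125)]: print(n,onz(t,*g(*p),z).round(1))
E
```

```text
tsBL [606.   68.3 165. ]
tsBR [663.2  74.7 165. ]
tsFR [667.9  27.1 165. ]
tsFL [611.1  20.9 165. ]
disc L [603.4  86.5 125. ]
disc R [663.   93.1 125. ]
disc bot [634.4  80.9 125. ]
bedL [572.   99.4   5. ]
bedR [691.1 112.5   5. ]
bedtopL [596.1 107.7  45. ]
bedtopR [663.9 112.7  45. ]
top
ts1 [663.1  70.7 165. ]
ts2 [666.7  25.2 165. ]
ts3 [608.1  21.8 165. ]
ts4 [605.7  66.5 165. ]
post1 back [675.5 -82.6 122. ]
post1 front [620.8 -86.8 122. ]
post2 back [ 679.1 -130.8  122. ]
post2 front [ 624.4 -135.4  122. ]
bedtopFR [ 625.9 -207.5   45. ]
bedtopFL [605.9  -5.7  45. ]
bedtopBR [ 695.3 -200.2   45. ]
bedtopBL [676.4  -6.6  45. ]
baseBL [691.3 101.8   5. ]
baseBR [ 721.4 -204.6    5. ]
baseFL [574.5  95.8   5. ]
hdl L [465.3 -71.2 154. ]
hdl R [ 476.2 -186.3  154. ]
hcup [ 656.1 -179.5  125. ]
```

>>> {"op": "send_rows", "data": {"delta_pos": [[0,2,-15],[2,4,-45],[5,6,-78],[10,8,-110],[18,10,-140],[25,12,-168],[32,14,-190],[38,14,-200],[40,14,-200],[40,14,-200]], "rot": [[0,0,0],[-1,0,0],[-2,0,0],[-3,0,0],[-3,0,0],[-3,0,0],[-3,0,0],[-3,0,0],[-3,0,0],[-3,0,0]], "jaw": [70,70,70,70,70,70,70,70,70,70]}}

```text
time_s: 7.12
eef_pos: [593.1, 319.8, 247.4]
eef_rot: [1.087, 1.281, -1.091]
wrist_force: [-0.2, -0.1, -1.3]
finger_gap: 70.2
```

```bash
python3 - <<'E'
from h import *
import pickle
show()
m=camera_model("wrist"); im=camera("wrist"); cv2.imwrite("pics/w4.png",im[:,:,::-1]);  show(); pickle.dump(m,open("w4.pkl","wb"))
E
```

```text
t 7.12 p [593.1 319.8 247.4] gap 70.2 F [-0.2 -0.1 -1.3] q [-0.82  0.47  0.39  1.53 -0.18  1.17 -0.24]
[[-0.001, 0.987, 0.162], [-0.002, 0.162, -0.987], [-1.0, -0.002, 0.002]]
t 7.17 p [594.  318.5 248.2] gap 70.1 F [ 0.2 -0.9  0.8] q [-0.82  0.47  0.39  1.53 -0.18  1.17 -0.24]
[[-0.0, 0.987, 0.159], [-0.002, 0.159, -0.987], [-1.0, -0.0, 0.001]]
```

View pics/w4.png

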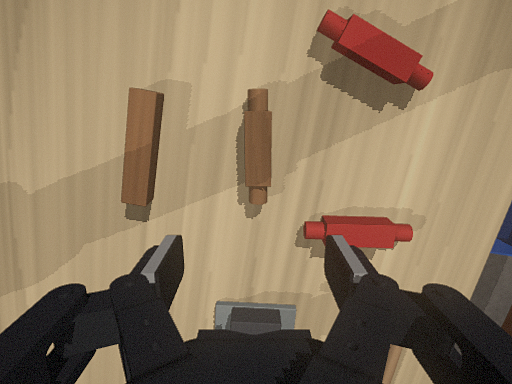

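```bash
python3 - <<'E'
from h import *
import pickle
im=cv2.imread("pics/w4.png"); cv2.imwrite("pics/w4z.png",cv2.resize(im[75:225,200:320],None,fx=4,fy=4,interpolation=cv2.INTER_CUBIC))
E
```

```text
(no output)
```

View pics/w4z.png

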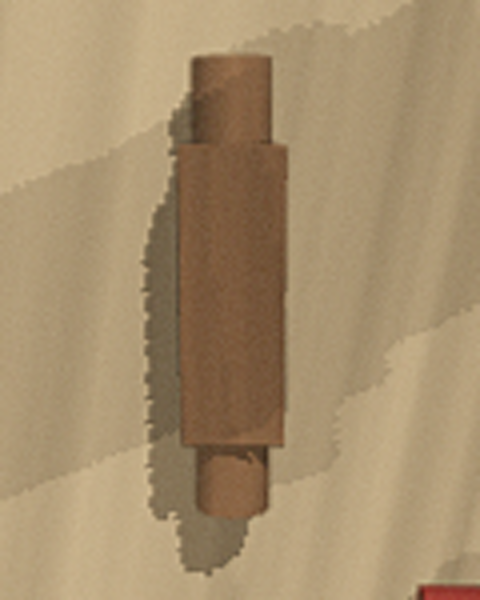

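The crop confirms the brown piece with two round tenons at about (258,146) as the blank; the plain brown one at (142,146) is the offcut, and the red ones at (375,50) and (358,232) are decoys.

```bash
python3 - <<'E'
from h import *
import pickle
m=pickle.load(open("w4.pkl","rb"))
f=lambda a,b:(200+(a+.5)/4-.5,75+(b+.5)/4-.5)
P=np.array([onz(m,*f(*p),32) for p in [(179,145),(287,145),(283,446),(181,446)]]); print(P.round(1))
print(np.linalg.norm(P[0]-P[1]),np.linalg.norm(P[3]-P[2]),np.linalg.norm(P[0]-P[3]),np.linalg.norm(P[1]-P[2]))
c=P.mean(0); d=P[0]+P[1]-P[2]-P[3]; yaw=np.degrees(np.arctan2(-d[0],d[1])); print(c,yaw)
p,M,s=st(); print("tool yaw",np.degrees(np.arctan2(M[1,1],M[0,1])),"delta",(M.T@(c-p)).round(1))
E
```

```text
[[572.3 380.   32. ]
 [603.  385.   32. ]
 [617.9 296.4  32. ]
 [586.9 291.2  32. ]]
31.123327731699522 31.508750333056675 89.91277061260567 89.8867993071522
[595.04208421 338.15508076  32.        ] 9.414486996496265
tool yaw 9.172483925867818 delta [216.2   4.3 -19.6]
```

>>> {"op": "send_rows", "data": {"delta_pos": [[15,4,-20],[50,4,-20],[88,4,-20],[126,4,-20],[162,4,-20],[195,4,-20],[218,4,-20],[230,4,-20],[234,4,-20],[234,4,-20]], "rot": [[0,0,0],[0,0,0],[0,0,0],[0,0,0],[0,0,0],[0,0,0],[0,0,0],[0,0,0],[0,0,0],[0,0,0]], "jaw": [70,64,60,60,60,60,60,60,60,30], "squeeze": 40}}

```text
time_s: 8.0
eef_pos: [595.1, 339.5, 14.7]
eef_rot: [1.09, 1.28, -1.09]
wrist_force: [-0.7, -0.4, -0.2]
finger_gap: 49.1
```

>>> {"op": "send_rows", "data": {"delta_pos": [[0,0,0],[0,0,0],[0,0,0],[0,0,0],[-8,0,0],[-30,0,0],[-65,0,0],[-100,0,0],[-135,0,0],[-165,0,0]], "rot": [[0,0,0],[0,0,0],[0,0,0],[0,0,0],[0,0,0],[0,0,0],[0,0,0],[0,0,0],[0,0,0],[0,0,0]], "jaw": [25,25,25,25,25,25,25,25,25,25], "squeeze": 40}}

```text
time_s: 8.83
eef_pos: [594.1, 340.9, 182.1]
eef_rot: [1.09, 1.281, -1.088]
wrist_force: [2.2, 0.2, -1.2]
finger_gap: 31.1
```

```bash
python3 - <<'E'
from h import *
show()
m=camera_model("wrist"); im=camera("wrist"); cv2.imwrite("pics/w5.png",im[:,:,::-1]);  show()
E
```

```text
t 8.83 p [594.1 340.9 182.1] gap 31.1 F [ 2.2  0.2 -1.2] q [-0.83  0.54  0.37  1.58 -0.21  1.06 -0.24]
[[0.001, 0.987, 0.162], [0.001, 0.162, -0.987], [-1.0, 0.001, -0.001]]
t 8.88 p [597.4 342.4 189. ] gap 31.1 F [1.9 0.9 3. ] q [-0.83  0.54  0.37  1.57 -0.21  1.06 -0.24]
[[0.01, 0.987, 0.162], [0.007, 0.161, -0.987], [-1.0, 0.011, -0.005]]
```

View pics/w5.png

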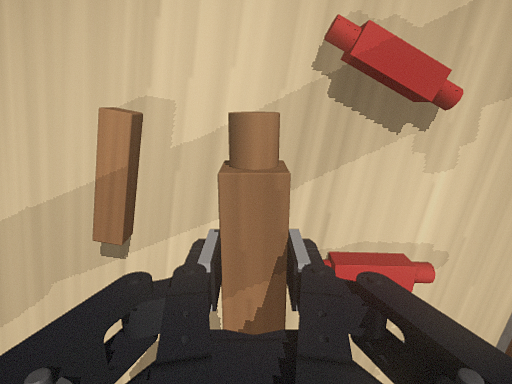

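```bash
python3 - <<'E'
from h import *
import pickle
m=camera_model("wrist"); im=camera("wrist"); show(); p,M,s=st()
cv2.imwrite("pics/w6z.png",cv2.resize(im[100:340,190:320,::-1],None,fx=2.5,fy=2.5,interpolation=cv2.INTER_CUBIC))
for u,v in [(219,173),(289,173)]: 
    x=onz(m,u,v,p[2]+18); print((M.T@(x-p)).round(1))
E
```

```text
t 8.93 p [597.3 342.2 186.4] gap 30.9 F [ 0.1 -0.2 -0.7] q [-0.83  0.54  0.37  1.57 -0.21  1.06 -0.24]
[[0.01, 0.987, 0.162], [0.007, 0.162, -0.987], [-1.0, 0.011, -0.005]]
[-17.9 -14.2 -41.8]
[-17.6  16.3 -41.8]
```

View pics/w6z.png

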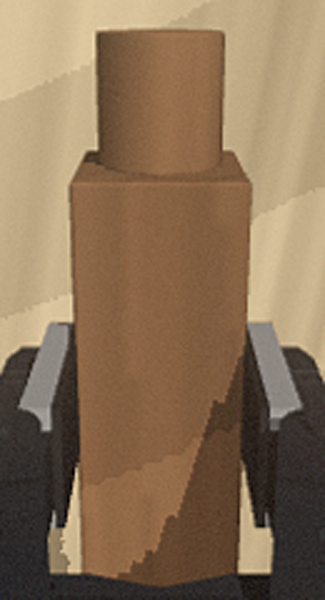

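>>> {"op": "send_rows", "data": {"delta_pos": [[-15,0,10],[-35,-1,35],[-45,-3,70],[-45,-4,108],[-45,-6,146],[-45,-8,184],[-45,-10,222],[-45,-12,260],[-45,-14,295],[-45,-15,325]], "rot": [[0,0,0],[0,0,0],[1,0,0],[2,0,0],[3,0,0],[3.6,0,0],[3.6,0,0],[3.6,0,0],[3.6,0,0],[3.6,0,0]], "jaw": [25,25,25,25,25,25,25,25,25,25]}}

```text
time_s: 9.77
eef_pos: [630.3, 13.4, 223.6]
eef_rot: [1.136, 1.255, -1.141]
wrist_force: [1.0, 0.0, -2.0]
finger_gap: 30.8
```

```bash
python3 - <<'E'
from h import *
import pickle
m=camera_model("wrist"); im=camera("wrist"); show(); p,M,s=st()
m=camera_model("wrist"); im=camera("wrist"); show(); p,M,s=st()
cv2.imwrite("pics/w7.png",im[:,:,::-1]); pickle.dump((m,p,M),open("w7.pkl","wb"))
print((M.T@(np.array([649.8,-94,232])-p)).round(1),np.degrees(np.arctan2(M[1,1],M[0,1])))
E
```

```text
t 9.82 p [630.8   5.  224.1] gap 30.9 F [ 0.8 -6.8 -0.9] q [-0.42  0.43  0.47  1.67 -0.21  1.09  0.2 ]
[[-0.002, 0.996, 0.087], [-0.007, 0.087, -0.996], [-1.0, -0.002, 0.007]]
t 9.87 p [630.7   8.2 224.1] gap 31.1 F [ 0.1 -0.1 -1.5] q [-0.42  0.43  0.47  1.67 -0.21  1.09  0.19]
[[-0.002, 0.996, 0.088], [-0.005, 0.088, -0.996], [-1.0, -0.002, 0.005]]
[ -7.4  10.1 103.5] 5.024550741556786
```

View pics/w7.png

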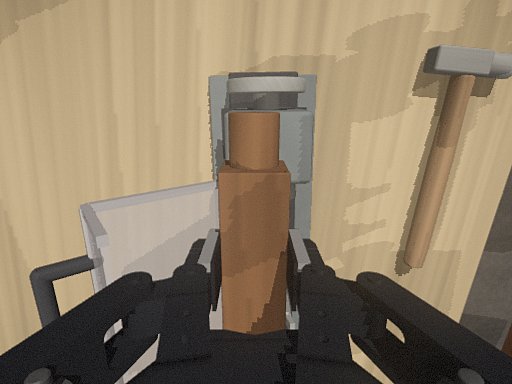

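>>> {"op": "send_rows", "data": {"delta_pos": [[0,2,15],[0,5,45],[0,8,75],[0,10,98],[0,10,104],[12,10,104],[30,10,104],[45,10,104],[50,10,104],[50,10,104]], "rot": [[0,0,0],[0,0,0],[0,0,0],[-0.6,0,0],[-0.6,0,0],[-0.6,0,0],[-0.6,0,0],[-0.6,0,0],[-0.6,0,0],[-0.6,0,0]], "jaw": [25,25,25,25,25,25,25,25,25,25]}}

```text
time_s: 10.7
eef_pos: [650.4, -82.6, 171.5]
eef_rot: [1.125, 1.265, -1.129]
wrist_force: [0.1, 1.5, -1.3]
finger_gap: 30.8
```

```bash
python3 - <<'E'
from h import *
import pickle
m=camera_model("wrist"); im=camera("wrist"); 
cv2.imwrite("pics/w8.png",im[:,:,::-1]); im=camera("scene"); cv2.imwrite("pics/s5.png",cv2.resize(im[130:260,120:290,::-1],None,fx=4.5,fy=4.5,interpolation=cv2.INTER_CUBIC)); show(); p,M,s=st()
print((M.T@(np.array([649.8,-94,123])-p)).round(1),np.degrees(np.arctan2(M[1,1],M[0,1])))
E
```

```text
t 10.8 p [652.2 -83.7 174.2] gap 30.7 F [-0.7 -0.9 -1.5] q [-0.26  0.52  0.46  1.66 -0.26  1.03  0.4 ]
[[-0.0, 0.994, 0.111], [0.001, 0.111, -0.994], [-1.0, -0.0, -0.001]]
[51.2 -3.5 10. ] 6.372724620362165
```

View pics/s5.png

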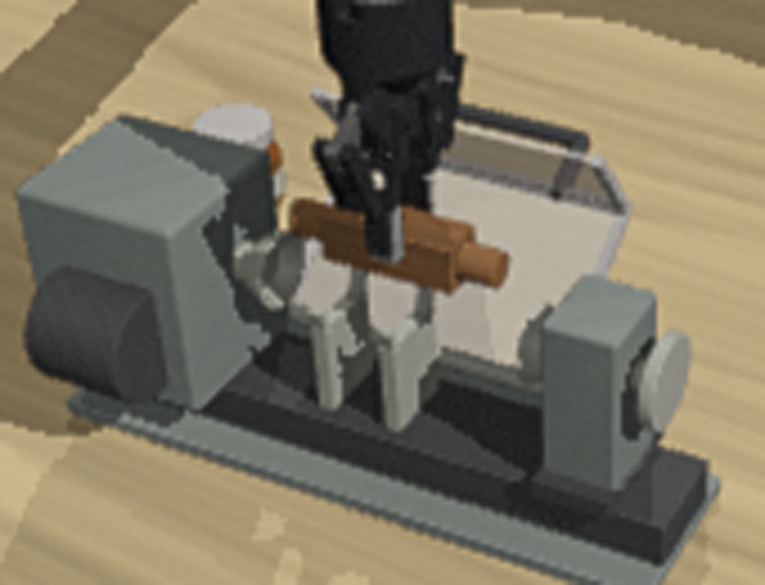

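View pics/w8.png

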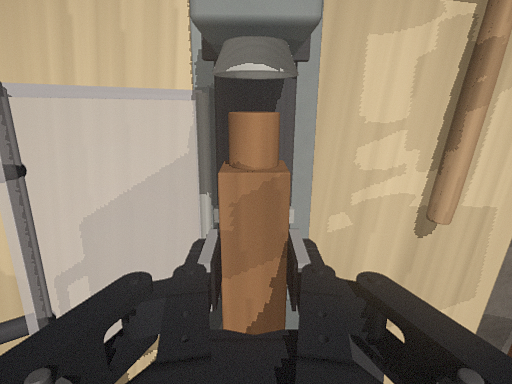

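```bash
python3 - <<'E'
from h import *
m=camera_model("wrist"); im=camera("wrist"); show()
p,M,s=st()
for u,v in [(214,72),(298,72),(256,72)]:
    x=onz(m,u,v,125); print(x.round(1), x[0]+0.098*(x[1]+105))
print((M.T@(np.array([650.2,-94,123])-p)).round(1),np.degrees(np.arctan2(M[1,1],M[0,1])))
u=(219+289)/2
x=onz(m,u,173,p[2]+18); print("blank end", x.round(1), (M.T@(x-p)).round(1))
E
```

```text
t 10.85 p [652.6 -84.2 174.9] gap 31.1 F [-0.4 -0.1 -2.1] q [-0.26  0.52  0.46  1.66 -0.26  1.03  0.4 ]
[[0.001, 0.994, 0.111], [0.0, 0.111, -0.994], [-1.0, 0.001, -0.0]]
[619.1   2.2 125. ] 629.6332322944671
[669.1   7.8 125. ] 680.1686171141749
[644.1   5.  125. ] 654.9081149244289
[51.9 -3.5  9.5] 6.350921132027731
blank end [648.3 -41.5 192.9] [-18.    0.5 -42.9]
```

>>> {"op": "send_rows", "data": {"delta_pos": [[0,-2,5],[0,-2.5,9.5],[0,-2.5,9.5],[8,-2.5,9.5],[18,-2.5,9.5],[28,-2.5,9.5],[36,-2.5,9.5],[40,-2.5,9.5],[44,-2.5,9.5],[46,-2.5,9.5]], "rot": [[0.3,0,0],[0.7,0,0],[0.7,0,0],[0.7,0,0],[0.7,0,0],[0.7,0,0],[0.7,0,0],[0.7,0,0],[0.7,0,0],[0.7,0,0]], "jaw": [25,25,25,25,25,25,25,25,25,25]}}

```text
time_s: 11.68
eef_pos: [650.5, -94.5, 127.4]
eef_rot: [1.137, 1.255, -1.138]
wrist_force: [-0.9, 0.4, -2.0]
finger_gap: 31.4
```

```bash
python3 - <<'E'
from h import *
im=camera("scene"); cv2.imwrite("pics/s6.png",cv2.resize(im[130:260,120:290,::-1],None,fx=4.5,fy=4.5,interpolation=cv2.INTER_CUBIC)); show(); p,M,s=st()
print((M.T@(np.array([651,-94,123])-p)).round(1),np.degrees(np.arctan2(M[1,1],M[0,1])))
E
```

```text
t 11.73 p [650.4 -94.6 127.4] gap 30.9 F [ 0.1 -0.8 -1.5] q [-0.23  0.57  0.44  1.7  -0.29  0.94  0.42]
[[-0.001, 0.995, 0.098], [0.0, 0.098, -0.995], [-1.0, -0.001, -0.0]]
[ 4.4  0.6 -0.5] 5.595374417655917
```

View pics/s6.png

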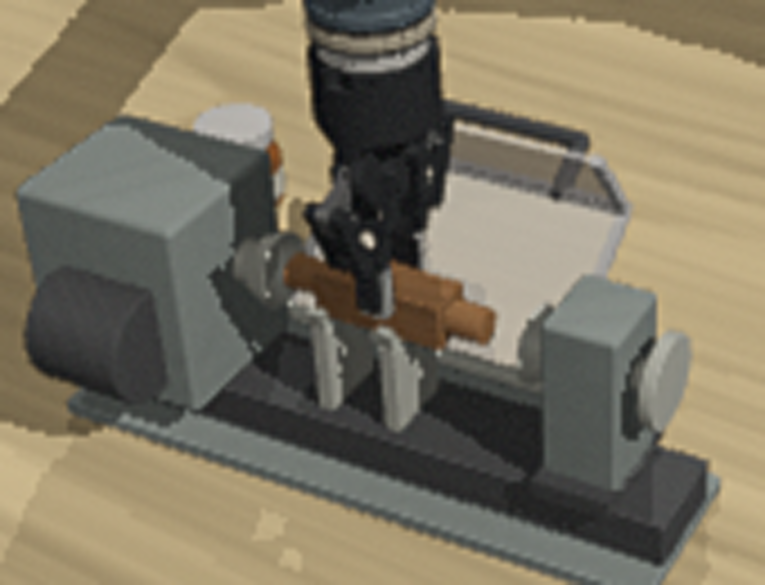

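>>> {"op": "send_rows", "data": {"delta_pos": [[1,0,0],[2,0,0],[3,0,0],[3.5,0,0],[4,0,0],[4.5,0,0],[5,0,0],[5,0,0],[5,0,0],[5,0,0]], "rot": [[0,0,0],[0,0,0],[0,0,0],[0,0,0],[0,0,0],[0,0,0],[0,0,0],[0,0,0],[0,0,0],[0,0,0]], "jaw": [25,25,25,25,25,25,25,25,25,25]}}

```text
time_s: 12.57
eef_pos: [651.1, -94.7, 125.7]
eef_rot: [1.138, 1.253, -1.136]
wrist_force: [-4.8, 0.6, 9.5]
finger_gap: 30.9
```

>>> {"op": "send_rows", "data": {"delta_pos": [[0,0,0],[0,0,0],[0,0,0],[0,0,0],[0,0,0],[-5,0,0],[-25,0,0],[-60,0,0],[-95,0,0],[-115,0,0]], "rot": [[0,0,0],[0,0,0],[0,0,0],[0,0,0],[0,0,0],[0,0,0],[0,0,0],[0,0,0],[0,0,0],[0,0,0]], "jaw": [34,38,44,50,54,54,54,54,54,54]}}

```text
time_s: 13.4
eef_pos: [652.1, -95.4, 242.6]
eef_rot: [1.139, 1.249, -1.134]
wrist_force: [0.6, -0.1, 0.2]
finger_gap: 54.1
```

```bash
python3 - <<'E'
from h import *
im=camera("scene"); cv2.imwrite("pics/s7.png",cv2.resize(im[130:260,120:290,::-1],None,fx=4.5,fy=4.5,interpolation=cv2.INTER_CUBIC)); show(); 
m=camera_model("wrist"); im=camera("wrist"); cv2.imwrite("pics/w9.png",im[:,:,::-1])
import pickle; pickle.dump(m,open("w9.pkl","wb"))
E
```

```text
t 13.45 p [653.9 -95.8 246.1] gap 54.0 F [ 1.3 -0.7  2.1] q [-0.26  0.45  0.49  1.58 -0.23  1.15  0.38]
[[0.011, 0.995, 0.097], [-0.001, 0.097, -0.995], [-1.0, 0.011, 0.002]]
```

View pics/s7.png

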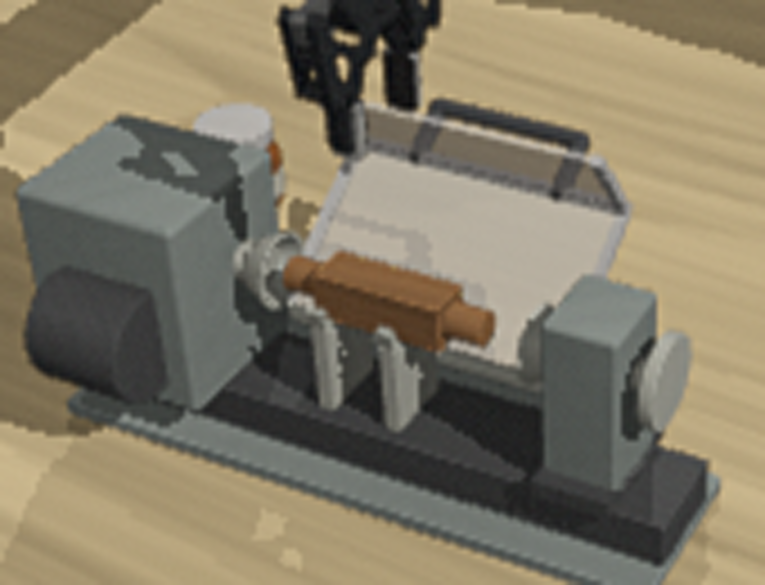

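View pics/w9.png

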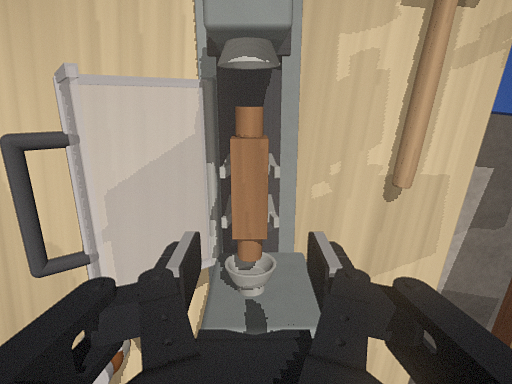

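```bash
python3 - <<'E'
from h import *
im=cv2.imread("pics/w9.png"); cv2.imwrite("pics/w9z.png",cv2.resize(im[20:310,195:310],None,fx=2.6,fy=2.6,interpolation=cv2.INTER_CUBIC)[:750].copy()[:, :])
im=cv2.imread("pics/w9.png"); cv2.imwrite("pics/w9z2.png",cv2.resize(im[90:300,200:310],None,fx=2.85,fy=2.85,interpolation=cv2.INTER_CUBIC))
E
```

```text
(no output)
```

View pics/w9z2.png

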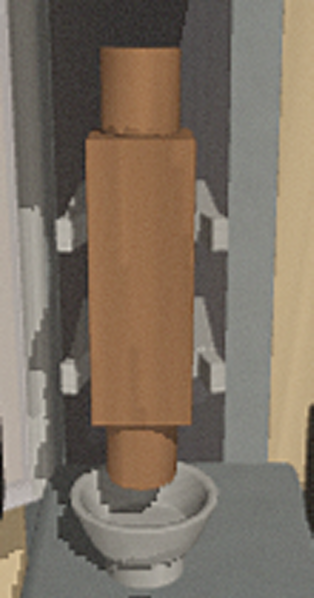

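```bash
python3 - <<'E'
from h import *
import pickle
m=pickle.load(open("w9.pkl","rb"))
f=lambda a,b:(200+(a+.5)/2.85-.5,90+(b+.5)/2.85-.5)
P=np.array([onz(m,*f(*p),141) for p in [(86,138),(194,138),(191,426),(92,426)]]); print(P.round(1))
print(np.linalg.norm(P[0]-P[1]),np.linalg.norm(P[3]-P[2]),np.linalg.norm(P[0]-P[3]),np.linalg.norm(P[1]-P[2]))
c=P.mean(0); d=P[0]+P[1]-P[2]-P[3]; print(c,np.degrees(np.arctan2(-d[0],d[1])))
for n,p,z in [("hcup mouth L",(70,505),125),("R",(218,505),125),("post1 L",(66,238),122),("post1 R",(220,238),122),("post2L",(69,380),122),("post2R",(218,380),122)]: 
  x=onz(m,*f(*p),z);print(n,x.round(1),x[0]+.098*(x[1]+105))
p,M,s=st(); print(p)
# tailstock back point target
E
```

```text
[[ 631.9  -54.1  141. ]
 [ 662.8  -51.   141. ]
 [ 671.9 -140.9  141. ]
 [ 640.7 -143.9  141. ]]
31.00821196079868 31.323511688905267 90.25164656154062 90.35905146566478
[651.81446918 -97.47108116 141.        ] 5.707588657062799
hcup mouth L [ 635.1 -182.   125. ] 627.5814710473553
R [ 686.2 -177.2  125. ] 679.1048968289464
post1 L [626.9 -88.4 122. ] 628.5001291193644
post1 R [675.8 -83.7 122. ] 677.9134457490013
post2L [ 631.3 -136.9  122. ] 628.1731331760809
post2R [ 681.  -132.2  122. ] 678.3477368384922
[653.21668581 -95.5595224  243.50643847]
```

>>> {"op": "send_rows", "data": {"delta_pos": [[0,0,-15],[0,0,-48],[0,0,-85],[0,0,-122],[0,0,-158],[0,0,-190],[0,0,-210],[0,0,-215],[15,0,-215],[35,0,-215]], "rot": [[0,0,0],[0,0,0],[0,0,0],[0,0,0],[0,0,0],[0,0,0],[0,0,0],[0,0,0],[0,0,0],[0,0,0]], "jaw": [40,30,20,10,0,0,0,0,0,0]}}

```text
time_s: 14.33
eef_pos: [629.9, 120.3, 203.2]
eef_rot: [1.137, 1.253, -1.135]
wrist_force: [0.8, -0.9, -0.3]
finger_gap: -0.3
```

```bash
python3 - <<'E'
from h import *
im=camera("wrist"); m=camera_model("wrist"); im=camera("wrist"); cv2.imwrite("pics/w10.png",im[:,:,::-1]); show(); p,M,s=st()
print((M.T@(np.array([631.5,118,112])-p)).round(1),np.degrees(np.arctan2(M[1,1],M[0,1])))
E
```

```text
t 14.43 p [626.6 118.9 199. ] gap -0.2 F [-0.7  0.6 -1.5] q [-0.56  0.46  0.43  1.68 -0.21  1.06  0.03]
[[-0.009, 0.995, 0.097], [-0.002, 0.097, -0.995], [-1.0, -0.009, 0.002]]
[86.9  5.5  1.2] 5.568800645194354
```

View pics/w10.png

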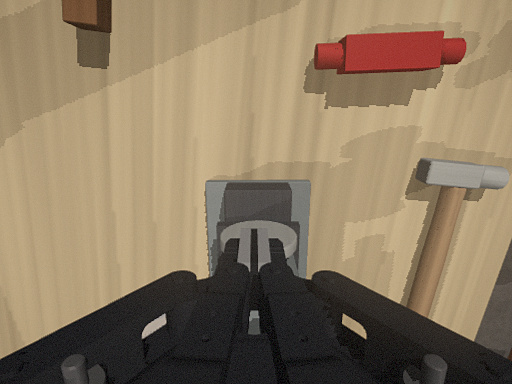

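```bash
python3 - <<'E'
from h import *
m=camera_model("wrist")
for u,v,z in [(258,221,95),(220,239,125),(296,239,125)]: print(onz(m,u,v,z).round(1))
E
```

```text
[632.8  90.8  95. ]
[603.2  84.5 125. ]
[662.8  90.7 125. ]
```

>>> {"op": "send_rows", "data": {"delta_pos": [[10,6,0],[30,6,0],[52,6,0],[70,6,0],[82,6,0],[87,6,1],[87,6,3],[87,6,6],[87,6,9],[87,6,12]], "rot": [[0,0,0],[0,0,0],[0,0,0],[0,0,0],[0,0,0],[0,0,0],[0,0,0],[0,0,0],[0,0,0],[0,0,0]], "jaw": [0,0,0,0,0,0,0,0,0,0]}}

```text
time_s: 15.27
eef_pos: [637.9, 107.5, 117.6]
eef_rot: [1.139, 1.252, -1.135]
wrist_force: [-0.1, 0.1, 0.4]
finger_gap: 0.1
```

```bash
python3 - <<'E'
from h import *
im=camera("scene"); cv2.imwrite("pics/s8.png",cv2.resize(im[130:260,120:290,::-1],None,fx=4.5,fy=4.5,interpolation=cv2.INTER_CUBIC)); show()
E
```

```text
t 15.32 p [637.8 106.5 117.5] gap 0.3 F [-0.8 -0.7  0.5] q [-0.51  0.56  0.4   1.73 -0.26  0.9   0.09]
[[0.002, 0.995, 0.096], [-0.0, 0.096, -0.995], [-1.0, 0.002, 0.0]]
```

View pics/s8.png

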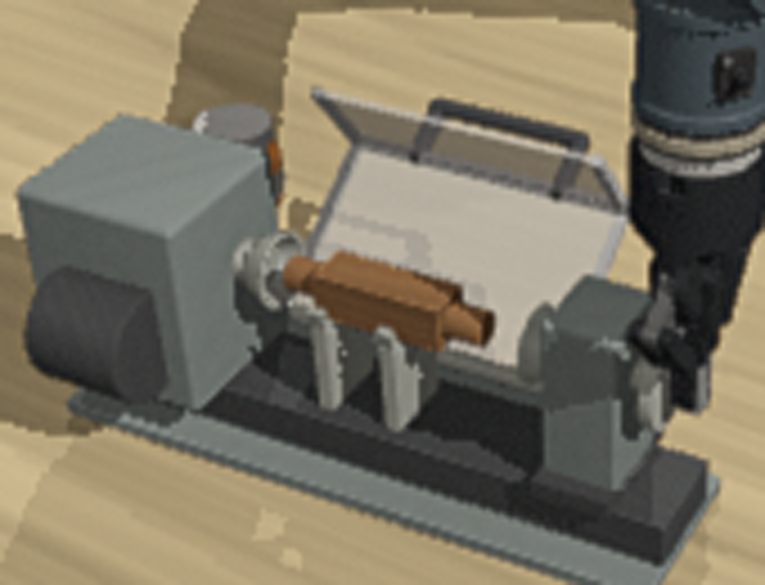

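>>> {"op": "send_rows", "data": {"delta_pos": [[2,-3,0],[4,-5,2],[4,-5,5],[4,-5,9],[4,-5,14],[4,-5,19],[4,-5,24],[4,-5,29],[4,-5,34],[4,-5,38]], "rot": [[0,0,0],[0,0,0],[0,0,0],[0,0,0],[0,0,0],[0,0,0],[0,0,0],[0,0,0],[0,0,0],[0,0,0]], "jaw": [0,0,0,0,0,0,0,0,0,0]}}

```text
time_s: 16.15
eef_pos: [635.2, 69.6, 112.2]
eef_rot: [1.137, 1.255, -1.137]
wrist_force: [-2.5, 3.5, 1.8]
finger_gap: -0.4
```

```bash
python3 - <<'E'
from h import *
im=camera("scene"); cv2.imwrite("pics/s9.png",cv2.resize(im[130:260,120:290,::-1],None,fx=4.5,fy=4.5,interpolation=cv2.INTER_CUBIC)); show()
E
```

```text
t 16.2 p [635.5  68.2 112.3] gap 0.0 F [-2.2  2.6  2.5] q [-0.46  0.55  0.4   1.76 -0.27  0.89  0.16]
[[-0.0, 0.995, 0.096], [-0.0, 0.096, -0.995], [-1.0, -0.0, 0.0]]
```

View pics/s9.png

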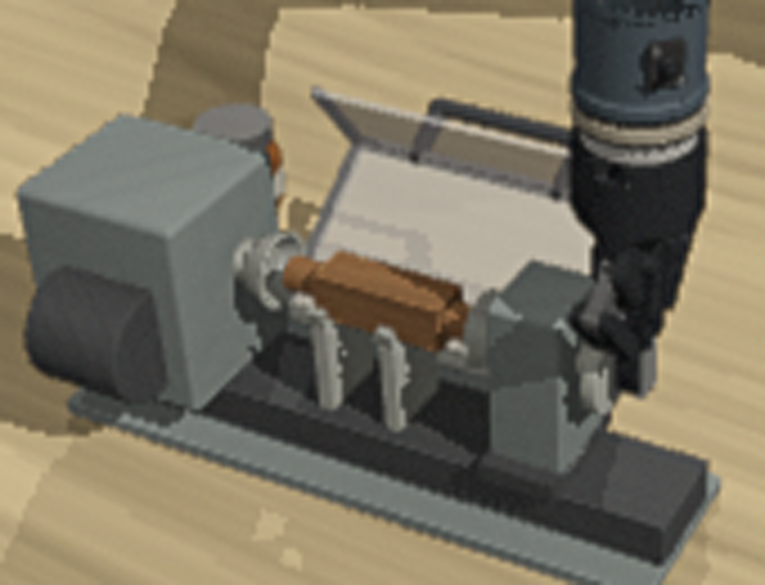

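>>> {"op": "send_rows", "data": {"delta_pos": [[0,0,3],[0,0,6],[0,0,9],[0,0,12],[0,0,14],[0,0,16],[0,0,18],[0,0,20],[0,0,22],[0,0,24]], "rot": [[0,0,0],[0,0,0],[0,0,0],[0,0,0],[0,0,0],[0,0,0],[0,0,0],[0,0,0],[0,0,0],[0,0,0]], "jaw": [0,0,0,0,0,0,0,0,0,0]}}

```text
time_s: 17.03
eef_pos: [638.0, 46.3, 112.3]
eef_rot: [1.137, 1.255, -1.136]
wrist_force: [-2.6, 5.9, 2.2]
finger_gap: 0.2
```

>>> {"op": "send_rows", "data": {"delta_pos": [[0,0,1],[0,0,2],[0,0,3],[0,0,4],[0,0,5],[0,0,6],[0,0,7],[0,0,8],[0,0,9],[0,0,10]], "rot": [[0,0,0],[0,0,0],[0,0,0],[0,0,0],[0,0,0],[0,0,0],[0,0,0],[0,0,0],[0,0,0],[0,0,0]], "jaw": [0,0,0,0,0,0,0,0,0,0]}}

```text
time_s: 17.87
eef_pos: [638.7, 39.0, 112.3]
eef_rot: [1.138, 1.258, -1.134]
wrist_force: [-4.0, 10.5, 3.9]
finger_gap: -0.2
```

```bash
python3 - <<'E'
from h import *
im=camera("scene"); cv2.imwrite("pics/s10.png",cv2.resize(im[130:260,120:290,::-1],None,fx=4.5,fy=4.5,interpolation=cv2.INTER_CUBIC)); show()
E
```

```text
t 17.92 p [638.7  39.  112.3] gap -0.3 F [-2.6  9.4  3. ] q [-0.41  0.55  0.4   1.75 -0.27  0.89  0.21]
[[-0.001, 0.995, 0.099], [0.004, 0.099, -0.995], [-1.0, -0.0, -0.004]]
```

View pics/s10.png

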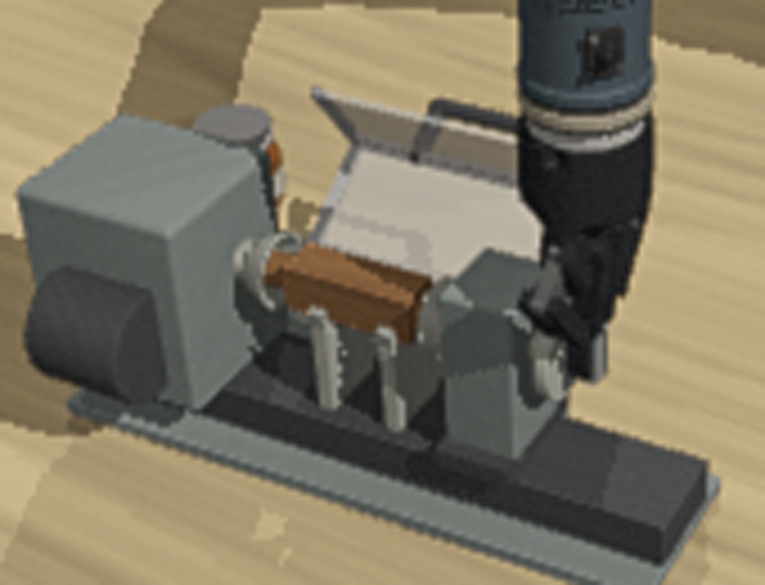

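>>> {"op": "send_rows", "data": {"delta_pos": [[0,0,0.5],[0,0,1],[0,0,1.5],[0,0,2],[0,0,2.5],[0,0,3],[0,0,3.5],[0,0,4],[0,0,4],[0,0,4]], "rot": [[0,0,0],[0,0,0],[0,0,0],[0,0,0],[0,0,0],[0,0,0],[0,0,0],[0,0,0],[0,0,0],[0,0,0]], "jaw": [0,0,0,0,0,0,0,0,0,0]}}

```text
time_s: 18.75
eef_pos: [638.6, 39.1, 112.3]
eef_rot: [1.139, 1.263, -1.131]
wrist_force: [-4.1, 15.2, 4.9]
finger_gap: 0.2
```

>>> {"op": "send_rows", "data": {"delta_pos": [[0,0,0.5],[0,0,1],[0,0,1.5],[0,0,2],[0,0,2],[0,0,2],[0,0,2],[0,0,2],[0,0,2],[0,0,2]], "rot": [[0,0,0],[0,0,0],[0,0,0],[0,0,0],[0,0,0],[0,0,0],[0,0,0],[0,0,0],[0,0,0],[0,0,0]], "jaw": [0,0,0,0,0,0,0,0,0,0]}}

```text
time_s: 19.58
eef_pos: [638.6, 39.2, 112.4]
eef_rot: [1.139, 1.266, -1.129]
wrist_force: [-5.6, 18.4, 5.8]
finger_gap: -0.1
```

```bash
python3 - <<'E'
from h import *
im=camera("scene"); cv2.imwrite("pics/s11.png",im[:,:,::-1]); cv2.imwrite("pics/s11z.png",cv2.resize(im[165:235,160:260,::-1],None,fx=8,fy=8,interpolation=cv2.INTER_CUBIC)); show()
m=camera_model("wrist"); im=camera("wrist"); cv2.imwrite("pics/w11.png",im[:,:,::-1])
im=camera("top"); cv2.imwrite("pics/top11z.png",cv2.resize(im[125:225,232:392,::-1],None,fx=5,fy=5,interpolation=cv2.INTER_CUBIC))
E
```

```text
t 19.63 p [638.6  39.2 112.4] gap 0.2 F [-5.1 18.6  6.1] q [-0.4   0.55  0.4   1.75 -0.28  0.89  0.22]
[[-0.003, 0.995, 0.103], [0.011, 0.103, -0.995], [-1.0, -0.002, -0.011]]
```

View pics/s11z.png

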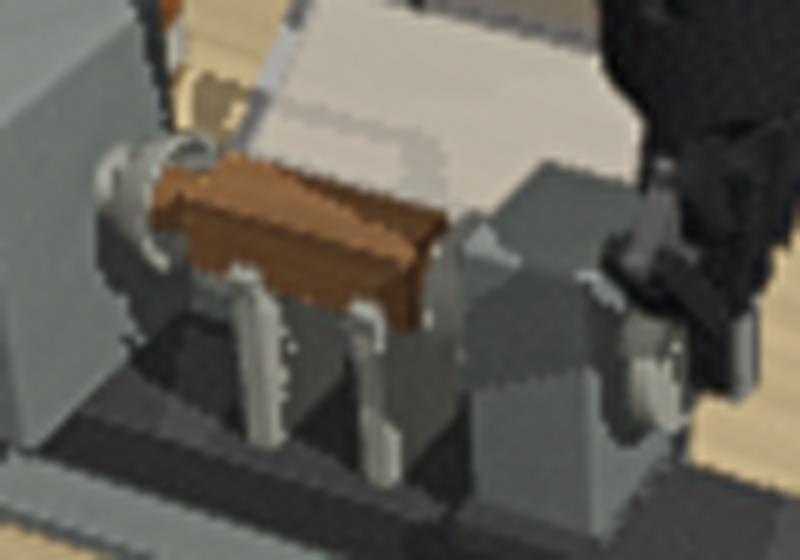

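View pics/top11z.png

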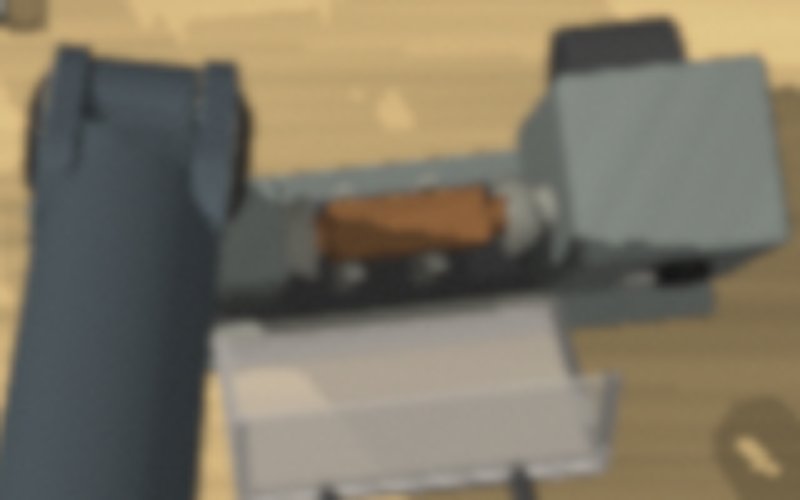

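```bash
python3 - <<'E'
from h import *
t=camera_model("top"); s=camera_model("scene")
g=lambda a,b:(232+(a+.5)/5-.5,125+(b+.5)/5-.5)
k=lambda a,b:(160+(a+.5)/8-.5,165+(b+.5)/8-.5)
yl=np.array([-.0976,.9952]);xl=np.array([.9952,.0976]);O=np.array([652.8,-103.5])
def L(x): d=x[:2]-O; return np.round([d@xl,d@yl],1)
for n,p,z in [("shTail back",(320,200),141),("shTail front",(330,260),141),("shHead back",(484,186),141),("shHead front",(492,247),141),("headrim",(508,215),135),("tailrim",(318,235),135)]:print(n,L(onz(t,*g(*p),z)))
for n,p,z in [("back tail top",(415,262),141),("front tail top",(446,213),141),("back head top",(180,200),141),("front head top",(232,155),141),("back tail bot",(405,330),109)]:print(n,L(onz(s,*k(*p),z)))
E
python3 -c "
import cv2
im=cv2.imread('pics/w11.png');print(im.shape)"
```

```text
shTail back [16.8 34.5]
shTail front [-18.7  32.9]
shHead back [ 14.7 -60.5]
shHead front [-21.2 -60.7]
headrim [ -2.7 -73.3]
tailrim [-2.5 37.5]
back tail top [15.4 33.1]
front tail top [-14.5  28. ]
back head top [ 18.6 -59.5]
front head top [-13.1 -58.8]
back tail bot [13.9 26.1]
(384, 512, 3)
```

View pics/w11.png

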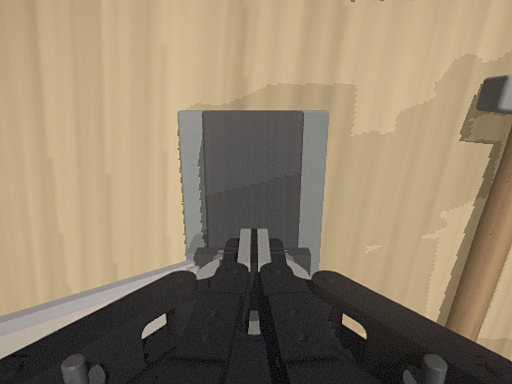

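>>> {"op": "send_rows", "data": {"delta_pos": [[0,0,-3],[0,0,-7],[0,0,-12],[0,0,-18],[0,0,-25],[0,0,-32],[-15,0,-36],[-50,0,-36],[-88,0,-36],[-120,0,-36]], "rot": [[0,0,0],[0,0,0],[0,0,0],[0,0,0],[0,0,0],[0,0,0],[0,0,0],[0,0,0],[0,0,0],[0,0,0]], "jaw": [0,0,0,0,0,0,0,0,0,0]}}

```text
time_s: 20.57
eef_pos: [636.3, 65.6, 234.2]
eef_rot: [1.137, 1.252, -1.137]
wrist_force: [1.6, -0.4, 0.7]
finger_gap: 0.3
```

```bash
python3 - <<'E'
from h import *
show(); p,M,s=st(); print((M.T@(np.array([653,-95,245])-p)).round(1))
E
```

```text
t 20.57 p [636.3  65.6 234.2] gap 0.3 F [ 1.6 -0.4  0.7] q [-0.49  0.43  0.45  1.64 -0.2   1.12  0.11]
[[0.001, 0.995, 0.097], [-0.001, 0.097, -0.995], [-1.0, 0.001, 0.001]]
[-10.7   1.  161.4]
```

>>> {"op": "send_rows", "data": {"delta_pos": [[-5,0,15],[-10,0,48],[-10,0,85],[-10,0,120],[-10,0,145],[-10,0,158],[-10,0,160],[-10,0,160],[-10,0,160],[-10,0,160]], "rot": [[0,0,0],[0,0,0],[0,0,0],[0,0,0],[0,0,0],[0,0,0],[0,0,0],[0,0,0],[0,0,0],[0,0,0]], "jaw": [10,20,40,54,54,54,54,54,54,54]}}

```text
time_s: 21.4
eef_pos: [651.9, -90.6, 241.9]
eef_rot: [1.135, 1.257, -1.134]
wrist_force: [0.3, 0.3, -0.6]
finger_gap: 53.9
```

```bash
python3 - <<'E'
from h import *
import pickle
show(); m=camera_model("wrist"); im=camera("wrist"); cv2.imwrite("pics/w12.png",im[:,:,::-1]); show(); pickle.dump(m,open("w12.pkl","wb"))
cv2.imwrite("pics/w12z.png",cv2.resize(im[100:300,200:310,::-1],None,fx=3,fy=3,interpolation=cv2.INTER_CUBIC))
im=camera("top"); cv2.imwrite("pics/top12z.png",cv2.resize(im[125:225,232:392,::-1],None,fx=5,fy=5,interpolation=cv2.INTER_CUBIC))
E
```

```text
t 21.4 p [651.9 -90.6 241.9] gap 53.9 F [ 0.3  0.3 -0.6] q [-0.26  0.46  0.48  1.59 -0.23  1.15  0.37]
[[-0.0, 0.995, 0.101], [0.002, 0.101, -0.995], [-1.0, -0.0, -0.002]]
t 21.45 p [651.9 -90.8 242. ] gap 54.2 F [0.4 0.2 0.5] q [-0.26  0.46  0.48  1.59 -0.23  1.15  0.37]
[[-0.0, 0.995, 0.101], [0.001, 0.101, -0.995], [-1.0, -0.0, -0.001]]
```

View pics/w12z.png

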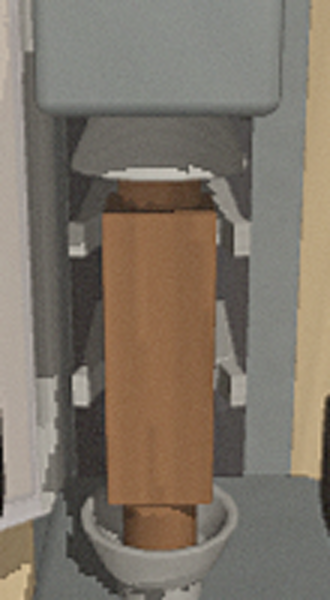

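View pics/w12.png

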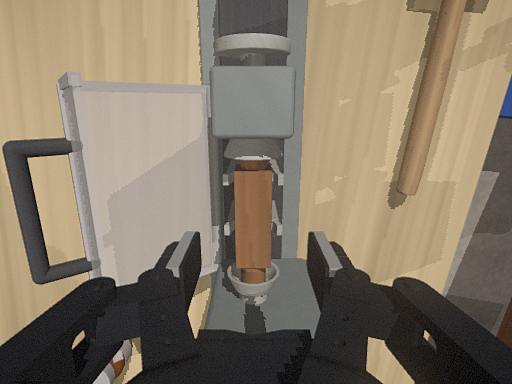

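```bash
python3 - <<'E'
from h import *
import pickle
m=pickle.load(open("w12.pkl","rb"))
yl=np.array([-.0976,.9952]);xl=np.array([.9952,.0976]);O=np.array([652.8,-103.5])
def L(x): d=x[:2]-O; return np.round([d@xl,d@yl],1)
f=lambda a,b:(200+(a+.5)/3-.5,100+(b+.5)/3-.5)
for n,p,z in [("shT L",(103,212),141),("shT R",(216,212),141),("shH R",(213,503),141),("shH L",(108,503),141),("cup rim L",(82,515),125),("cup rim R",(238,515),125),("rim top far",(160,480),146.5),("rim bottom near?",(160,560),146.5),("post1L",(76,240),122),("post1R",(242,240),122),("post2L",(81,390),122),("post2R",(238,390),122),("ts BL",(39,110),165),("ts BR",(278,110),165),("ten end top",(160,549),137),("tailrim L",(72,172),125),("tailrim R",(247,172),125)]: print(n,L(onz(m,*f(*p),z)))
im=cv2.imread("pics/w12.png"); cv2.imwrite("pics/w12y.png",cv2.resize(im[250:312,215:295],None,fx=9,fy=9,interpolation=cv2.INTER_CUBIC))
E
```

```text
shT L [-15.6  30.9]
shT R [15.7 31.1]
shH R [ 16.7 -59.1]
shH L [-15.2 -59.3]
cup rim L [-24.7 -73.1]
cup rim R [ 26.  -72.7]
rim top far [  0.6 -48.4]
rim bottom near? [  0.7 -75.4]
post1L [-25.1  18.2]
post1R [24.8 18.5]
post2L [-24.5 -30.5]
post2R [ 25.  -30.2]
ts BL [-29.1  61.1]
ts BR [28.7 61.5]
ten end top [  0.7 -77.7]
tailrim L [-25.5  39.3]
tailrim R [25.4 39.6]
```

View pics/w12y.png

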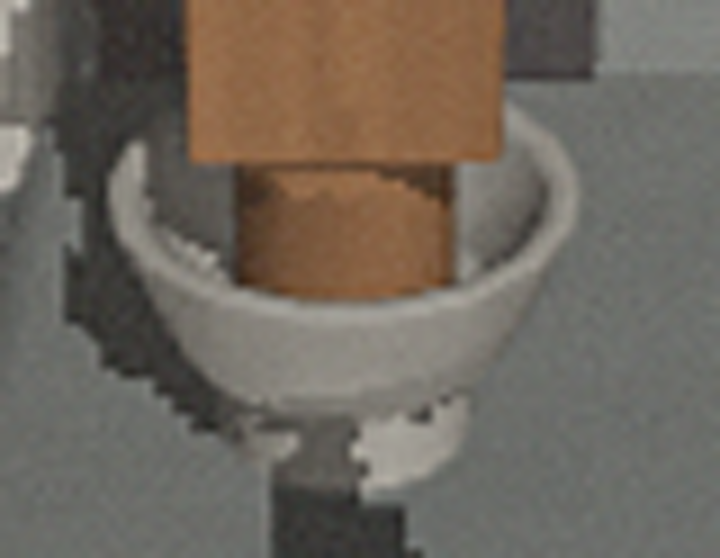

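View pics/top12z.png

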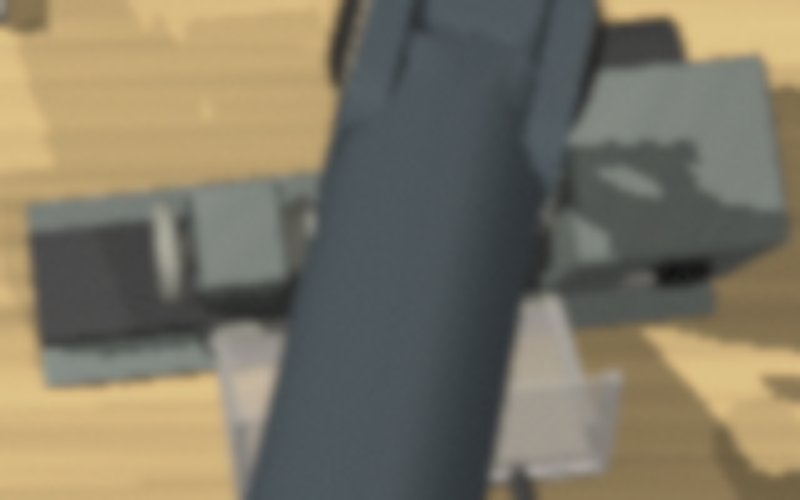

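>>> {"op": "send_rows", "data": {"delta_pos": [[0,-15,2],[0,-45,5],[0,-80,8],[0,-115,11],[0,-150,14],[0,-175,17],[0,-184,17],[0,-184,17],[0,-184,17],[0,-184,17]], "rot": [[0,0,0],[0,0,0],[0,0,0],[0,0,0],[0,0,0],[0,0,0],[0,0,0],[0,0,0],[0,0,0],[0,0,0]], "jaw": [50,45,40,36,36,36,36,36,36,36]}}

```text
time_s: 22.33
eef_pos: [472.0, -127.5, 242.6]
eef_rot: [1.136, 1.253, -1.135]
wrist_force: [0.8, -0.6, 0.1]
finger_gap: 35.5
```

```bash
python3 - <<'E'
from h import *
show(); m=camera_model("wrist"); im=camera("wrist"); cv2.imwrite("pics/w13.png",im[:,:,::-1]); show(); p,M,s=st()
print((M.T@(np.array([471,-126.4,140])-p)).round(1))
g=cv2.cvtColor(im,cv2.COLOR_RGB2GRAY)
for r in (160,180,200,220): print(r,onz(m,254,r,154).round(1), g[r,225:290:5])
E
```

```text
t 22.33 p [ 472.  -127.5  242.6] gap 35.5 F [ 0.8 -0.6  0.1] q [-0.29  0.15  0.53  1.97 -0.09  1.03  0.38]
[[0.002, 0.995, 0.099], [-0.0, 0.099, -0.995], [-1.0, 0.001, 0.001]]
t 22.38 p [ 471.9 -127.6  242.4] gap 36.0 F [-0.9 -0.1  0.1] q [-0.29  0.15  0.53  1.97 -0.09  1.03  0.38]
[[0.001, 0.995, 0.099], [-0.001, 0.099, -0.995], [-1.0, 0.001, 0.001]]
[102.4  -0.8  -1.4]
160 [470.  -98.8 154. ] [183 193 185 180  83  98  98  85 186 192 193 146 112]
180 [ 471.6 -114.8  154. ] [185 192 183 183  81  98  93  79 138 137 136 131 111]
200 [ 473.3 -131.4  154. ] [189 189 183 186  81  97  93  78 138 137 130 133 108]
220 [ 475.1 -148.7  154. ] [190 189 189 128  70  96  94  99 137 135 129 132 112]
```

View pics/w13.png

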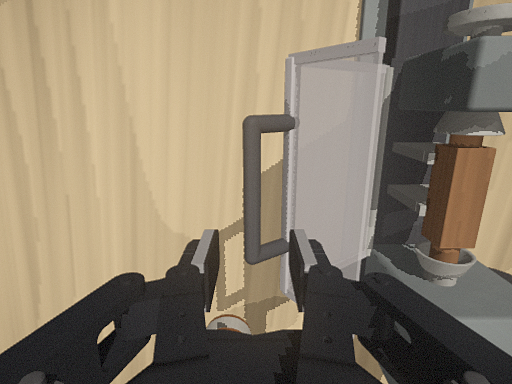

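>>> {"op": "send_rows", "data": {"delta_pos": [[12,0,0],[40,0,0],[70,0,0],[92,0,0],[102,0,0],[102,0,0],[102,1,0],[102,3,0],[101,6,0],[99,9,0]], "rot": [[0,0,0],[0,0,0],[0,0,0],[0,0,0],[0,0,0],[0,0,0],[0,0,0],[0,0,0],[0,0,0],[0,0,0]], "jaw": [36,36,36,34,30,26,26,26,26,26]}}

```text
time_s: 23.22
eef_pos: [477.2, -127.8, 143.3]
eef_rot: [1.135, 1.257, -1.14]
wrist_force: [-6.6, -1.8, -3.7]
finger_gap: 26.1
```

```bash
python3 - <<'E'
from h import *
show(); im=camera("scene"); cv2.imwrite("pics/s12.png",im[120:280,100:300,::-1].repeat(3,0).repeat(3,1))
E
```

```text
t 23.22 p [ 477.2 -127.8  143.3] gap 26.1 F [-6.6 -1.8 -3.7] q [-0.24  0.3   0.5   2.07 -0.19  0.82  0.48]
[[-0.004, 0.995, 0.097], [0.0, 0.097, -0.995], [-1.0, -0.004, -0.001]]
```

View pics/s12.png

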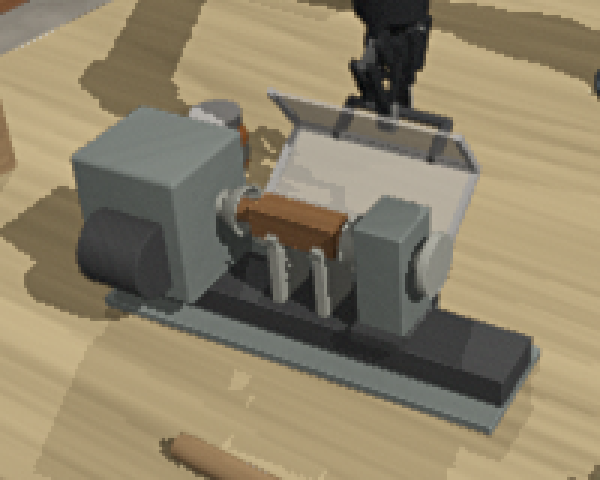

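>>> {"op": "send_rows", "data": {"delta_pos": [[-10,14,0],[-22,26,0],[-33,39,0],[-43,53,0],[-51,68,0],[-58,84,0],[-63,99,0],[-66,113,0],[-67,121,0],[-68,127,0]], "rot": [[0,0,0],[0,0,0],[0,0,0],[0,0,0],[0,0,0],[0,0,0],[0,0,0],[0,0,0],[0,0,0],[0,0,0]], "jaw": [26,26,26,26,26,26,26,26,26,26]}}

```text
time_s: 24.1
eef_pos: [605.7, -115.6, 212.4]
eef_rot: [1.137, 1.254, -1.137]
wrist_force: [-4.3, -1.2, 3.9]
finger_gap: 26.1
```

```bash
python3 - <<'E'
from h import *
show(); im=camera("scene"); cv2.imwrite("pics/s13.png",im[120:280,100:300,::-1].repeat(3,0).repeat(3,1))
E
```

```text
t 24.1 p [ 605.7 -115.6  212.4] gap 26.1 F [-4.3 -1.2  3.9] q [-0.25  0.42  0.49  1.72 -0.22  1.06  0.42]
[[-0.0, 0.995, 0.097], [-0.0, 0.097, -0.995], [-1.0, -0.0, 0.0]]
```

View pics/s13.png

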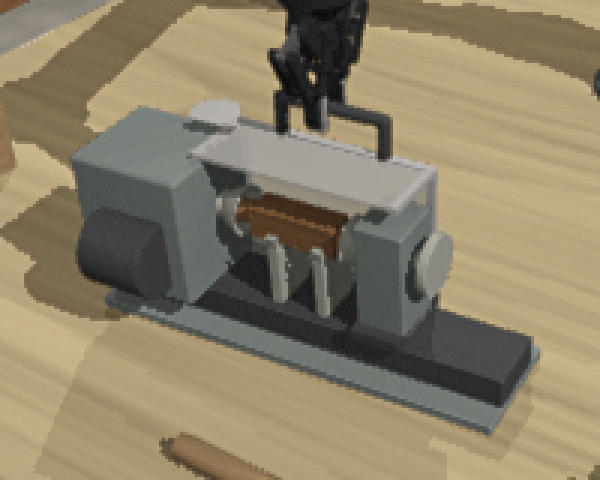

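>>> {"op": "send_rows", "data": {"delta_pos": [[0,2,0],[0,4,0],[0,6,0],[0,8,0],[0,10,0],[0,12,0],[0,14,0],[0,15,0],[0,16,0],[0,16,0]], "rot": [[0,0,0],[0,0,0],[0,0,0],[0,0,0],[0,0,0],[0,0,0],[0,0,0],[0,0,0],[0,0,0],[0,0,0]], "jaw": [26,26,26,26,26,26,26,26,26,26]}}

```text
time_s: 24.98
eef_pos: [614.5, -114.3, 210.9]
eef_rot: [1.133, 1.267, -1.148]
wrist_force: [-21.4, 0.6, 15.1]
finger_gap: 26.3
```

>>> {"op": "send_rows", "data": {"delta_pos": [[0,-4,0],[0,-8,0],[0,-12,0],[0,-15,0],[0,-16,0],[-10,-16,0],[-35,-16,0],[-70,-16,0],[-105,-16,0],[-130,-16,0]], "rot": [[0,0,0],[0,0,0],[0,0,0],[0,0,0],[0,0,0],[0,0,0],[0,0,0],[0,0,0],[0,0,0],[0,0,0]], "jaw": [30,36,42,44,44,44,44,44,44,44]}}

```text
time_s: 25.82
eef_pos: [606.7, -115.5, 345.5]
eef_rot: [1.139, 1.25, -1.134]
wrist_force: [0.4, -0.9, 0.1]
finger_gap: 44.0
```

```bash
python3 - <<'E'
from h import *
show(); im=camera("scene"); cv2.imwrite("pics/s14.png",cv2.resize(im[130:265,115:290,::-1],None,fx=4.5,fy=4.5,interpolation=cv2.INTER_CUBIC))
m=camera_model("wrist"); im=camera("wrist"); cv2.imwrite("pics/w14.png",im[:,:,::-1]); show()
g=cv2.cvtColor(im,cv2.COLOR_RGB2GRAY)
for r in range(150,260,20):
    k=np.where(g[r,225:290]<95)[0]+225
    if len(k): print(r,k.min(),k.max(),onz(m,k.mean(),r,225).round(1))
E
```

```text
t 25.82 p [ 606.7 -115.5  345.5] gap 44.0 F [ 0.4 -0.9  0.1] q [-0.27  0.32  0.53  1.55 -0.16  1.32  0.37]
[[0.005, 0.995, 0.097], [-0.0, 0.097, -0.995], [-1.0, 0.005, 0.001]]
t 25.92 p [ 608.3 -116.1  347.6] gap 44.2 F [-0.1  0.1  1. ] q [-0.27  0.31  0.53  1.55 -0.16  1.31  0.37]
[[0.012, 0.995, 0.097], [-0.001, 0.097, -0.995], [-1.0, 0.011, 0.002]]
150 243 258 [605.  -85.5 225. ]
170 242 258 [ 606.3 -103.7  225. ]
190 244 258 [ 609.1 -122.5  225. ]
210 243 258 [ 610.5 -142.2  225. ]
230 243 258 [ 612.5 -162.6  225. ]
250 243 247 [ 609.1 -184.4  225. ]
```

View pics/s14.png

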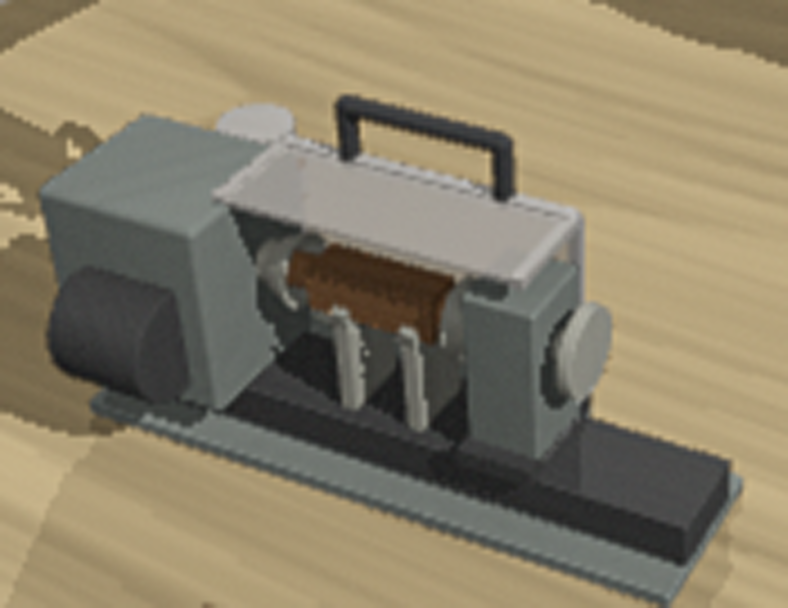

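View pics/w14.png

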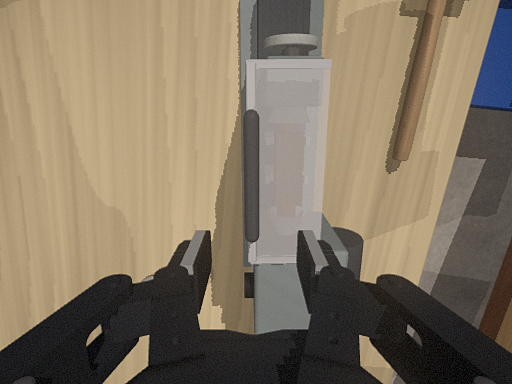

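```bash
python3 - <<'E'
from h import *
from workcell import arm
show(); print(arm.finish_job())
E
```

```text
t 25.92 p [ 608.3 -116.1  347.6] gap 44.2 F [-0.1  0.1  1. ] q [-0.27  0.31  0.53  1.55 -0.16  1.31  0.37]
[[0.012, 0.995, 0.097], [-0.001, 0.097, -0.995], [-1.0, 0.011, 0.002]]
the job is handed in; nothing more can be done
None
```

The job is handed in at 25.9 s of the 72 s allowed; no verdict was reported.

**What I did:** I pulled the guard down to its stop and laid the brown tenoned blank on the cradle. I then pushed the tailstock up slowly until the blank stopped and pressed on to about 18 N. After backing off, I pushed the guard up until it met its stop at about 21 N, and moved the arm clear.

**Last checks:**
- **Blank:** its middle measured at lathe y of about -14 mm, and at most 1 mm off the axis. The limit is -11 mm; the description gives -15 to -23 mm for a seated blank. My measurement error is 1 to 2 mm, so this agrees with the cup standing at its foremost setting.
- **Seating:** the tailstock did not move (0.2 mm) while the push rose from 9 to 18 N. My estimate of its cup floor, y of about 53 to 56 mm, fits its home position.
- **Guard:** the handle was at lathe x of about -46 mm, where -45 mm is fully shut.
- **Robot:** it touched nothing at the end.

**Not confirmed:**
- I could not measure the contact force left between the tailstock and the blank. I am relying on the bed's friction holding it, as described.
- One rougher reading of the headstock cup's rim, about -76 mm, disagreed with the later readings of about -73 mm. If it were right, the blank would be a few millimetres short of the cup floor.
- I never went near the offcut or the jar, but I did not measure them again at the end.

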